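# Sort handed shelf brackets and register the shelf rail

### The arm

A 6-joint arm with a two-finger parallel gripper is mounted at the origin on the work surface. World frame = base frame: x ahead of the robot, y to its left, z up, the work surface at z = 0. Lengths are in m, angles in rad, forces in N, time in s.
With the tool pointing down it reaches from about 0.35 to 0.85 m from the base axis. Payload 8.1 kg.
Tool frame: the origin (TCP) lies at the very end of the fingers, on their centre line; the grasp point (between the pads) lies ctrl.pinch_z behind it (ctrl.pinch_z is the distance from the TCP to the grasp point, in m); y points along the fingers, z is the direction in which the jaws open and shut, and the axes are right-handed (so a half turn about y gives the same grasp; the last joint's range is limited). The gripper opens to 85 mm and grips with 20 to 120 N. Pads are 22 mm wide; open, the fingers measure 114 mm over their backs; the gripper's body (76 mm by 85 mm) begins 54 mm behind the grasp point. The pads swing forward as they close: fully open they stand 13 mm farther back than shut.
Start: joints at [-1.418, 0.13, 1.488, -0, 1.523, -0.085], TCP at [0.141, -0.583, 0.231] pointing down, gripper open.
Joint ranges: [-2.96, 2.96], [-0.89, 2.26], [0.02, 2.5], [-1.34, 4.48], [0, 2.73], [-2.66, 2.66]. Speed limits (rad/s): [2.39, 2.39, 2.79, 3.14, 3.14, 3.14].

### API

Orientations are given as a unit quaternion [w, x, y, z].
In Python, from plant import ctrl, viewer, spotter gives the robot as it stands. The module is installed in compiled form; this text tells all that it offers.
- The arm moves only by the tool send_rows, never from a script. Its arguments are lists of equal length, an entry for each row: "grip": the finger opening in cm, from 0 to 8.54; "offset": the shift along the tool's x, y, z in cm, a list of three; "turn": the turn about the tool's y in degrees. In form: {"grip": [grip, ...], "offset": [[tx, ty, tz], ...], "turn": [turn, ...]}. A call has 1 to 8 rows; each row is the pose to reach, as a shift and turn from the pose commanded when the call began, along the tool's axes at that moment; what a row does not reach only later rows make up. A row lasts 1/12 s, in which the tool goes at most 41.7 mm and 7.16 degrees, less where a joint would pass 70% of its speed; a pose out of reach is approached as far as the arm can. A call with a gripper value outside its range is refused whole. The fingers move at their own pace and stop on an object; the grip force is fixed at half the most. Time passes only in rows, so rows that repeat a pose let the fingers close. It gives the time, the measured TCP pose, the force and the opening at its end, in the units of the state.
- ctrl.read_state(): the state, without advancing time (a new reading comes with each control period).
- viewer.grab_frame(name): name is "scene" or "top" or "wrist"; returns the picture (420x560x3 uint8, blue, green, red); there is no depth.
- viewer.calibration(name): a dict with "camera_matrix" (3x3 intrinsics, pixels), "dist_coeffs" ([k1, k2, p1, p2, k3] as OpenCV has them; the pictures are not rectified), "R" (3x3) and "t" (3): a world point X has camera coordinates R X + t. Camera axes: x right, y down, z forward; pixel columns grow to the right and rows downward; lengths in m; the calibration is good to about 2 mm. A picture is of the moment at which its call begins: read the wrist's pose just before it. calibration takes no time and is no camera call; for the wrist camera it gives the pose at the moment of the call.
- ctrl.finish_job(): hands the job in, once; it reports no verdict.
Trained networks look in the newest picture that a camera, given by its name, has taken for a name from the list of things; names that differ only in an ending like _2 or _b are one class to them, and where a whole thing is asked for, a point or a joint stands for the part that bears it (a point fixed in the world has none). Each returns a list of dicts, best first, with "score" (0 to 1); they miss things now and then, are a little off and sometimes report something else, mostly with a low value. They report only what shows in the picture. A call takes as long as a camera call. They do not tell look-alikes from the thing itself.
- spotter.recognise(camera, query): "centre" ([x, y, z] in m, in world coordinates, good to about 4 mm: the middle of the surface that is visible of it).
- spotter.outline_of(camera, query): "mask" (420x560 bool, what is visible of it).
- spotter.place_of(camera, query): "centre" ([x, y, z] in m, in world coordinates, good to about 4 mm: a listed point, or the origin of a listed thing).
The state is a dict: "time": time; "q": joint angles; "qvel": joint speeds; "effort": joint torques, N m; "eef_pos": TCP position; "orientation": TCP orientation; "wrist_force": force on the tool from outside, world axes, zero at the start; "wrist_torque": the same for the moment, N m; "width": opening from 0.0 (shut) to 1.0 (fully open).
Only numpy, scipy, OpenCV 4.12 (cv2) and the standard library are available. Lean on these libraries where they do the work, as an engineer would, in place of code of your own. Each camera call takes 0.05 s, during which the arm holds its last target.

### The job

Get the parts ready for hanging the new lab shelf: put every loose bracket into the tray whose screwed-down sample bracket is of the same hand (not its mirror image), and lay the shelf rail flat on the steel fixture, pushed up flush against both the long fence and the end stop. All brackets must end up inside their trays, and everything else on the bench stays where it is.

Things in the scene. Friction and masses are not known exactly. Their poses are not given: they have to be found in the camera images.
- l1_mid (a point): left-hand aluminium shelf bracket 96 (x) x 44 (y) x 42 mm high, 0.12 to 0.22 kg: base plate 6 mm thick on the bench, upright back plate 8 mm thick across its -x end, upright web 8 mm thick along all its +y side (web's mid-plane 18 mm off), grip there. With the back plate nearest you the web is on your left. Point: its middle, 21 mm up; z up. Any heading; may be absent
- r1_mid (a point): right-hand aluminium shelf bracket 96 (x) x 44 (y) x 42 mm high, 0.12 to 0.22 kg: base plate 6 mm thick on the bench, upright back plate 8 mm thick across its -x end, upright web 8 mm thick along all its -y side (web's mid-plane 18 mm off), grip there. With the back plate nearest you the web is on your right. Point: its middle, 21 mm up; z up. Any heading; may be absent
- l2_mid (a point): left-hand aluminium shelf bracket 96 (x) x 44 (y) x 42 mm high, 0.12 to 0.22 kg: base plate 6 mm thick on the bench, upright back plate 8 mm thick across its -x end, upright web 8 mm thick along all its +y side (web's mid-plane 18 mm off), grip there. With the back plate nearest you the web is on your left. Point: its middle, 21 mm up; z up. Any heading; may be absent
- r2_mid (a point): right-hand aluminium shelf bracket 96 (x) x 44 (y) x 42 mm high, 0.12 to 0.22 kg: base plate 6 mm thick on the bench, upright back plate 8 mm thick across its -x end, upright web 8 mm thick along all its -y side (web's mid-plane 18 mm off), grip there. With the back plate nearest you the web is on your right. Point: its middle, 21 mm up; z up. Any heading; may be absent
- l3_mid (a point): left-hand aluminium shelf bracket 96 (x) x 44 (y) x 42 mm high, 0.12 to 0.22 kg: base plate 6 mm thick on the bench, upright back plate 8 mm thick across its -x end, upright web 8 mm thick along all its +y side (web's mid-plane 18 mm off), grip there. With the back plate nearest you the web is on your left. Point: its middle, 21 mm up; z up. Any heading; may be absent
- r3_mid (a point): right-hand aluminium shelf bracket 96 (x) x 44 (y) x 42 mm high, 0.12 to 0.22 kg: base plate 6 mm thick on the bench, upright back plate 8 mm thick across its -x end, upright web 8 mm thick along all its -y side (web's mid-plane 18 mm off), grip there. With the back plate nearest you the web is on your right. Point: its middle, 21 mm up; z up. Any heading; may be absent
- tray_l_in (a point): Middle of the inner floor, 3 mm above the bench, of the fixed grey left-hand tray: inside 220 (x) by 130 mm (y), walls 3 mm thick, rim 20 mm above the bench, z up. Three brackets fit side by side, lengthwise along y, at x = -65, 0, 65 mm. One tray stands left, one right of the work area; which is which varies
- tray_l_sample (a point): Middle, 26 mm above the bench, of the left-hand sample bracket screwed to the black foot beyond that tray's +x wall, lengthwise along the tray's y; its top is 47 mm above the bench. It stays there
- tray_r_in (a point): Middle of the inner floor, 3 mm above the bench, of the fixed grey right-hand tray: inside 220 (x) by 130 mm (y), walls 3 mm thick, rim 20 mm above the bench, z up. Three brackets fit side by side, lengthwise along y, at x = -65, 0, 65 mm. One tray stands left, one right of the work area; which is which varies
- tray_r_sample (a point): Middle, 26 mm above the bench, of the right-hand sample bracket screwed to the black foot beyond that tray's +x wall, lengthwise along the tray's y; its top is 47 mm above the bench. It stays there
- rail_mid (a point): Middle of the shelf rail, a solid aluminium bar 150 (along its y) x 30 (x) x 22 mm high with four dark slots on top, 0.15 to 0.31 kg; the point is 11 mm above its underside. Ends and sides are alike, either way round will do. It starts flat on the bench nearest the robot
- corner (a point): Inner corner of the fixed steel fixture on top of its bed, where the stop faces meet: x away from the robot, y to its left, z up. Fence face: plane x = 0, from y = +10 to -190 mm. End stop face: plane y = 0, from the fence to x = -46 mm. Both stand 14 mm above the bed. A registered rail has its middle at x -15, y -75, z +11 mm
- fixture: The fixture: bed plate 90 (x) x 220 (y) x 10 mm thick, black fence 8 mm thick along its far edge, black end stop near its left (+y) end; origin under the middle of the bed, axes as the corner's
- dry_block: Bystander: heavy steel dry block 78 x 55 x 40 mm with round wells, 0.95 kg, somewhere among the brackets; origin at the centre of its underside. Leave it
- dishes: Bystander: stack of lidded dishes, 76 mm across, 42 mm high; origin under its middle
- tape: Bystander: white roll of tape, 68 mm across, 22 mm high; origin under its middle
- beaker: Bystander: glass beaker, 70 mm across, 90 mm high, near the robot on its right; origin under its middle
- driver: Bystander: black-handled screwdriver lying near the robot on its left
There are look-alikes about, which are no part of the job. Leave any purple or yellow look-alike of the part that bears r2_mid alone.

How it is judged:
By the outcome, as a careful person would: the job done as asked, in the order asked, and still so for the second after the job is handed in, with the robot touching nothing.
Of bracket_l1, bracket_r1, bracket_l2, bracket_r2, bracket_l3, bracket_r3 only 4 to 6 are there at a start; the rules pass over those that are not, and their reading is None.
At some moment in a run one of bracket_l1, bracket_r1, bracket_l2, bracket_r2, bracket_l3, bracket_r3, rail may be knocked a few centimetres aside while the robot is not near it.
It also fails if it takes over 210 s, if anything falls off the work surface, if the arm or the gripper's body presses on something with over 40 N, if the wrist force passes 120 N, or if a joint passes its speed limit or range.

## Working session

There is one attempt and no reset: what is moved stays moved. The work goes in short steps, Python scripts to look and compute and a tool call to move; the robot and the scene stay as the last step left them, time stands still between calls to the robot, and variables do not carry over. Pictures are saved under pics/ and viewed, and the job is handed in when it is done.

Besides the shell and the picture viewer there is one more tool, called after "Emit:" in YAML: its name, and indented under it one key for each argument. send_rows: Moves the arm, as the interface text tells. Its arguments: {"type":"object","properties":{"grip":{"type":"array"},"offset":{"type":"array"},"turn":{"type":"array"}},"required":["grip","offset","turn"]}

```bash
mkdir -p pics; ls; python3 - <<'E'
from plant import ctrl, viewer, spotter
import cv2,numpy as np
s=ctrl.read_state(); print({k:np.round(v,3).tolist() for k,v in s.items()}, ctrl.pinch_z)
for n in ["scene","top","wrist"]:
    cv2.imwrite(f"pics/{n}0.png",viewer.grab_frame(n))
    c=viewer.calibration(n); print(n,np.round(c["camera_matrix"],1).tolist(),np.round(c["dist_coeffs"],3).tolist(),np.round(c["R"],3).tolist(),np.round(c["t"],3).tolist())
E
```

```text
pics
{'time': 0.0, 'q': [-1.418, 0.131, 1.489, -0.0, 1.523, -0.085], 'qvel': [-0.0, 0.001, -0.001, 0.001, 0.001, -0.001], 'effort': [-0.002, -56.94, -50.056, -0.0, 0.014, 0.0], 'eef_pos': [0.141, -0.583, 0.23], 'orientation': [0.084, -0.084, 0.703, -0.701], 'wrist_force': [0.068, -1.024, -0.19], 'wrist_torque': [-0.02, 0.002, -0.017], 'width': 0.997} 0.0187
scene [[427.9, 0.0, 282.9], [0.0, 427.9, 210.4], [0.0, 0.0, 1.0]] [0.032, 0.0, 0.0, 0.0, 0.0] [[0.009, 1.0, 0.012], [0.774, 0.001, -0.633], [-0.633, 0.015, -0.774]] [0.082, -0.337, 1.679]
top [[539.2, 0.0, 276.8], [0.0, 539.2, 213.8], [0.0, 0.0, 1.0]] [0.047, 0.0, 0.0, 0.0, 0.0] [[0.018, -1.0, -0.008], [-0.996, -0.018, -0.09], [0.09, 0.009, -0.996]] [-0.083, 0.463, 1.762]
wrist [[339.8, 0.0, 279.2], [0.0, 339.8, 204.2], [0.0, 0.0, 1.0]] [-0.069, 0.0, 0.0, 0.0, 0.0] [[0.236, -0.972, -0.001], [-0.921, -0.223, 0.32], [-0.311, -0.075, -0.947]] [-0.601, -0.041, 0.38]
```

View pics/scene0.png

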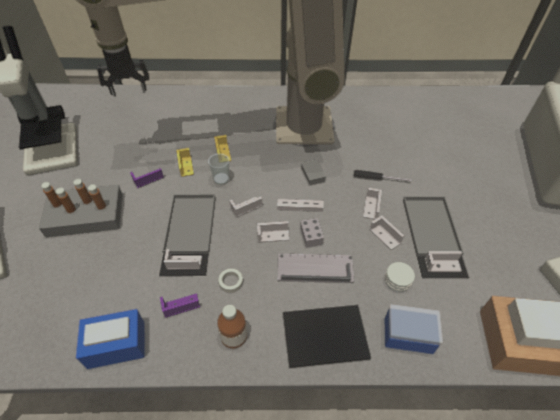

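View pics/top0.png

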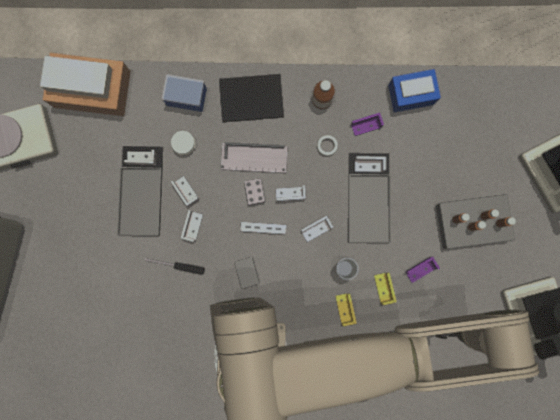

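```bash
python3 - <<'E'
from plant import ctrl, viewer, spotter
import numpy as np
for q in ["l1_mid","r1_mid","tray_l_in","tray_r_in","tray_l_sample","tray_r_sample","rail_mid","corner","dry_block"]:
    for r in spotter.place_of("top",q): print(q,round(r["score"],2),np.round(r["centre"],3).tolist())
E
```

```text
l1_mid 0.68 [0.421, 0.205, 0.021]
r1_mid 0.49 [0.657, 0.003, 0.004]
tray_l_in 0.78 [0.501, 0.383, 0.006]
tray_r_in 0.65 [0.491, -0.378, 0.002]
tray_r_in 0.42 [0.693, 0.099, 0.014]
tray_l_sample 0.94 [0.641, 0.382, 0.024]
tray_r_sample 0.72 [0.634, -0.381, 0.031]
rail_mid 0.77 [0.42, -0.032, 0.011]
rail_mid 0.51 [0.531, -0.121, 0.018]
corner 0.9 [0.693, 0.096, 0.011]
dry_block 0.89 [0.536, 0.004, 0.0]
```

```bash
python3 - <<'E'
import cv2,numpy as np
t=cv2.imread("pics/top0.png"); s=cv2.imread("pics/scene0.png")
f=lambda im,x,y,w,h,k:cv2.resize(im[y:y+h,x:x+w],(w*k,h*k),interpolation=cv2.INTER_CUBIC)
cv2.imwrite("pics/c1.png",f(t,110,140,130,110,6)); cv2.imwrite("pics/c2.png",f(t,230,140,165,115,4))
cv2.imwrite("pics/c3.png",f(s,350,180,130,100,6)); cv2.imwrite("pics/c4.png",f(s,155,180,180,110,4))
E
```

```text
(no output)
```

View pics/c1.png

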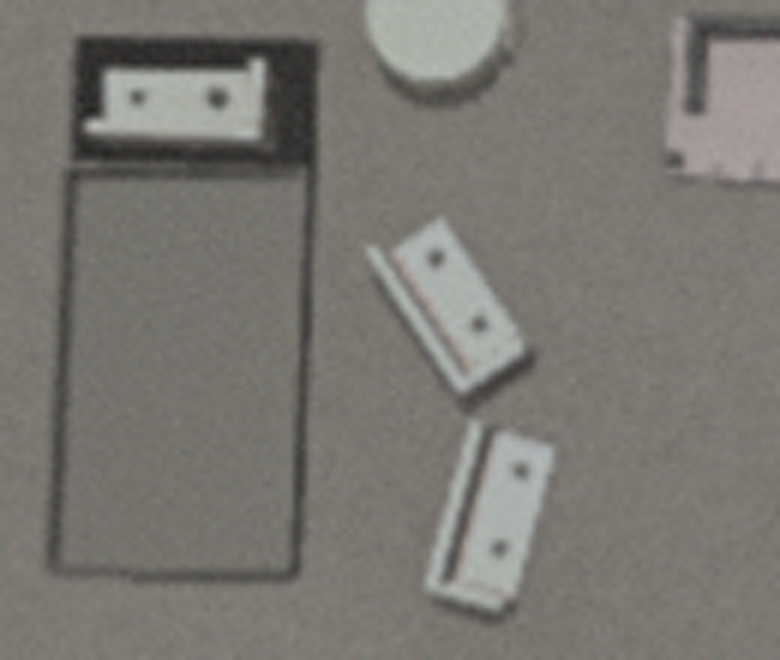

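View pics/c2.png

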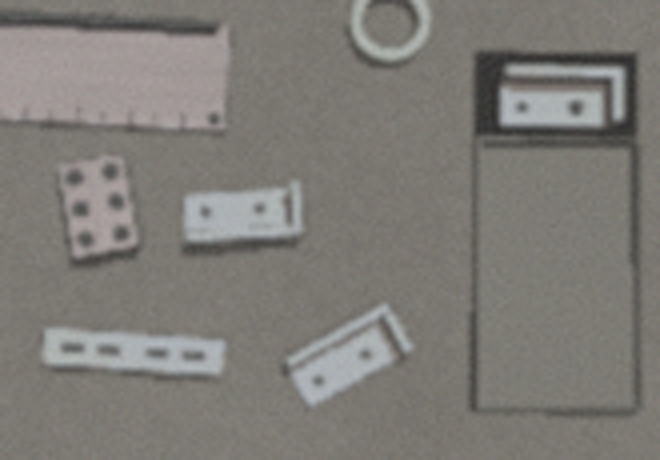

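View pics/c3.png

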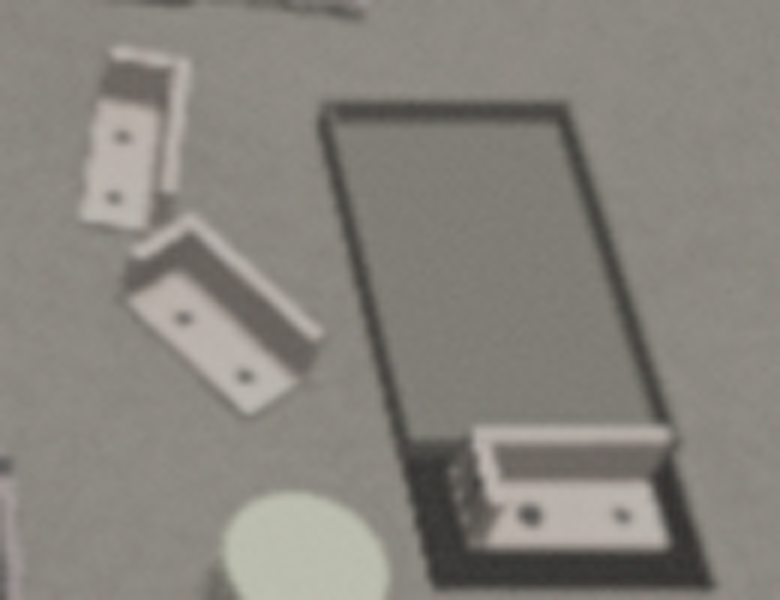

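View pics/c4.png

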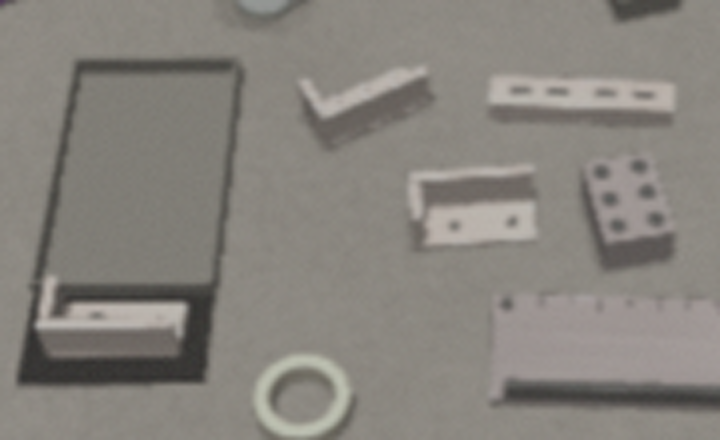

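```bash
cat > h.py <<'E'
from plant import ctrl, viewer, spotter
import cv2,numpy as np
from scipy.spatial.transform import Rotation as Ro
def p2w(cal,px,z):
    px=np.array(px,float).reshape(-1,1,2)
    u=cv2.undistortPoints(px,cal["camera_matrix"],np.array(cal["dist_coeffs"]))[:,0]
    R=np.array(cal["R"]);t=np.array(cal["t"]); o=-R.T@t
    d=np.c_[u,np.ones(len(u))]@R
    return o+d*((z-o[2])/d[:,2])[:,None]
def w2p(cal,X):
    R=np.array(cal["R"]); r,_=cv2.Rodrigues(R)
    return cv2.projectPoints(np.array(X,float).reshape(-1,1,3),r,np.array(cal["t"]),cal["camera_matrix"],np.array(cal["dist_coeffs"]))[0][:,0]
def tool():
    s=ctrl.read_state(); q=s["orientation"]; return np.array(s["eef_pos"]),Ro.from_quat([q[1],q[2],q[3],q[0]]).as_matrix(),s
def jawang(R): return np.degrees(np.arctan2(R[1,2],R[0,2]))
def go(x,y,z,jaw=None):
    """jaw: wanted world angle of the tool z (mod 180), deg"""
    p,R,s=tool(); off=R.T@(np.array([x,y,z])-p)*100
    print("offset cm",np.round(off,2).tolist(),end=" ")
    if jaw is not None:
        d=(jaw-jawang(R)+90)%180-90
        # tool y is down: + turn about y is - world yaw
        print("turn",round(-d,1),"alt",round(-d+180*np.sign(d),1),end=" ")
    print("q",np.round(s["q"],2).tolist(),"jaw",round(jawang(R),1),"t",round(s["time"],1))
def shot(n,f,k=1):
    c=viewer.calibration(n); im=viewer.grab_frame(n); cv2.imwrite(f"pics/{f}.png",im); return c,im
L,W,H=96,44,42
def corners(px,py,head,hand,wx=0):
    """wire model points given bracket mid x,y, heading deg"""
    s=1 if hand=='l' else -1
    P=[]
    E=[]
    def box(x0,x1,y0,y1,z0,z1):
        b=len(P)
        for x in(x0,x1):
            for y in(y0,y1):
                for z in(z0,z1): P.append((x,y,z))
        for i in range(8):
            for j in(1,2,4):
                if not i&j: E.append((b+i,b+i+j))
    box(-48,48,-22,22,0,6); box(-48,-40,-22,22,0,42); box(-48,48,14*s,22*s,0,42)
    P=np.array(P,float)/1000; a=np.radians(head); c,S=np.cos(a),np.sin(a)
    return np.c_[px+c*P[:,0]-S*P[:,1],py+S*P[:,0]+c*P[:,1],P[:,2]],E
E
python3 - <<'E'
from h import *
c=viewer.calibration("top")
A=lambda x,y:(110+(x+.5)/6-.5,140+(y+.5)/6-.5)
C=lambda x,y:(230+(x+.5)/4-.5,140+(y+.5)/4-.5)
# (backend, frontend) of web top line
W={'A':(A(465,385),A(373,245),'l'),'B':(A(433,588),A(475,422),'l'),'C':(C(300,233),C(184,238),'l'),'D':(C(387,308),C(288,366),'r')}
t=cv2.imread("pics/top0.png"); s=cv2.imread("pics/scene0.png"); cs=viewer.calibration("scene")
k=3; tt=cv2.resize(t,None,fx=k,fy=k); ss=cv2.resize(s,None,fx=k,fy=k)
for n,(b,f,h) in W.items():
    w=p2w(c,[b,f],.042); d=w[1]-w[0]; a=np.degrees(np.arctan2(d[1],d[0])); m=w.mean(0)
    sg=1 if h=='l' else -1
    nrm=np.array([-np.sin(np.radians(a)),np.cos(np.radians(a))])*sg
    mid=m[:2]-nrm*.018
    print(n,"web",np.round(m,3),"len",round(np.linalg.norm(d),3),"head",round(a,1),"mid",np.round(mid,3))
    P,E=corners(*mid,a,h)
    for im,cal in((tt,c),(ss,cs)):
        q=w2p(cal,P)*k+k/2
        for i,j in E: cv2.line(im,tuple(np.int32(q[i])),tuple(np.int32(q[j])),(0,0,255),1)
cv2.imwrite("pics/ot.png",tt[420:800,500:1050]); cv2.imwrite("pics/os.png",ss[540:860,650:1250])
p,R,_=tool(); print(np.round(R,2),jawang(R))
E
```

```text
A web [0.529 0.245 0.042] len 0.093 head 34.7 mid [0.539 0.23 ]
B web [0.425 0.223 0.042] len 0.093 head -12.3 mid [0.421 0.205]
C web [ 0.514 -0.118  0.042] len 0.095 head 93.5 mid [ 0.532 -0.117]
D web [ 0.432 -0.197  0.042] len 0.094 head 121.4 mid [ 0.417 -0.206]
[[-0.97  0.    0.24]
 [-0.24 -0.   -0.97]
 [-0.   -1.    0.  ]] -76.37452027052144
```

View pics/ot.png

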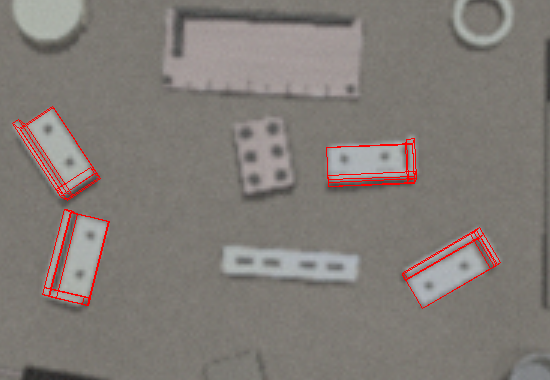

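View pics/os.png

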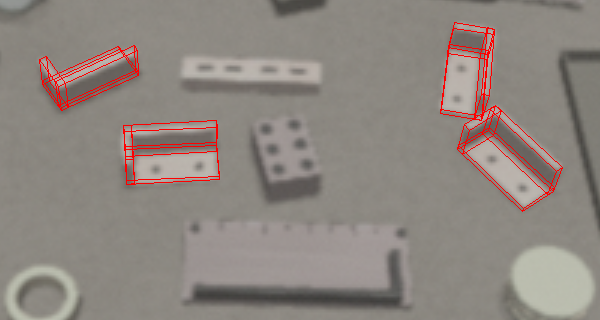

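```bash
python3 -c "
from h import *
go(.432,-.197,.2,31.4)"
```

```text
offset cm [-37.34, 3.13, -30.68] turn 72.2 alt -107.8 q [-1.42, 0.13, 1.49, 0.0, 1.52, -0.09] jaw -76.4 t 0.6
```

Emit:
send_rows:
  grip: [3, 3, 3, 3, 3, 3, 3, 3]
  offset:
    - [-2.5, 0, -2]
    - [-5, 0, -4]
    - [-7.5, 0, -6]
    - [-10, 0, -8]
    - [-12.5, 0, -10]
    - [-15, 0, -12]
    - [-17.5, 0, -14]
    - [-20, 0, -16]
  turn: [-7, -14, -21, -28, -35, -42, -49, -56]

```text
time: 1.27
eef_pos: [0.2987, -0.3792, 0.2315]
orientation: [-0.405, 0.405, -0.579, 0.58]
wrist_force: [0.5, -0.2, -0.1]
width: 0.351
```

```bash
python3 -c "
from h import *
go(.432,-.197,.2,31.4)"
```

```text
offset cm [-21.69, 3.15, 6.27] turn -51.4 alt 128.6 q [-1.01, -0.19, 1.8, 0.0, 1.53, -0.66] jaw -20.0 t 1.3
```

Emit:
send_rows:
  grip: [3, 3, 3, 3, 3, 3, 3, 3]
  offset:
    - [-3, 0, 1]
    - [-6, 0.5, 2]
    - [-9, 1, 3]
    - [-12, 1.5, 4]
    - [-15, 2, 5]
    - [-18, 2.5, 6]
    - [-21.7, 3.1, 6.3]
    - [-21.7, 3.1, 6.3]
  turn: [-7, -14, -21, -28, -35, -42, -49, -51.4]

```text
time: 1.93
eef_pos: [0.4344, -0.1936, 0.1991]
orientation: [0.618, -0.617, 0.345, -0.344]
wrist_force: [-0.5, 1.0, -0.2]
width: 0.354
```

```bash
cat > look.py <<'E'
from h import *
import sys
# look.py name hand x y head : wrist picture with overlay
n,hand,x,y,a=sys.argv[1],sys.argv[2],*map(float,sys.argv[3:6])
c,im=shot("wrist",n); P,E=corners(x,y,a,hand)
if hand=='rail':pass
q=w2p(c,P)
for i,j in E: cv2.line(im,tuple(np.int32(q[i])),tuple(np.int32(q[j])),(0,0,255),1)
cv2.imwrite(f"pics/{n}.png",im)
E
python3 look.py w1 r .417 -.206 121.4; python3 -c "
from h import *
go(.432,-.197,.014,31.4)"
```

```text
offset cm [0.04, 18.56, -0.19] turn 0.3 alt -179.7 q [-0.53, -0.19, 1.86, 0.0, 1.47, -1.09] jaw 31.7 t 2.0
```

View pics/w1.png

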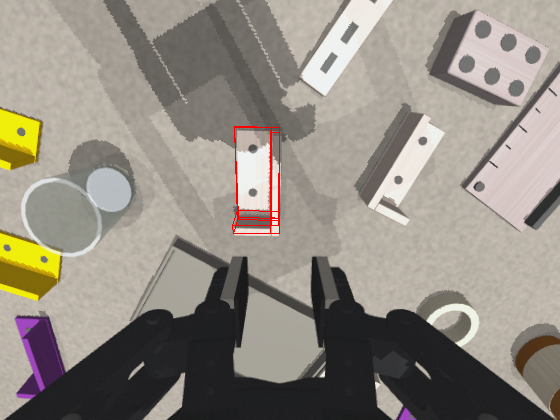

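Emit:
send_rows:
  grip: [3, 3, 3, 3, 3, 3, 3, 3]
  offset:
    - [0, 3.5, 0]
    - [0, 7, -0.1]
    - [0, 10, -0.2]
    - [0, 13, -0.2]
    - [0, 15.5, -0.2]
    - [0, 17.5, -0.2]
    - [0, 18.4, -0.2]
    - [0, 18.4, -0.2]
  turn: [0, 0, 0, 0, 0, 0, 0, 0]

```text
time: 2.65
eef_pos: [0.429, -0.1996, 0.0142]
orientation: [-0.615, 0.615, -0.35, 0.347]
wrist_force: [0.1, -0.1, -1.1]
width: 0.35
```

Emit:
send_rows:
  grip: [0, 0, 0, 0, 0, 0, 0, 0]
  offset:
    - [0, 0, 0]
    - [0, 0, 0]
    - [0, 0, 0]
    - [0, 0, 0]
    - [0, 0, 0]
    - [0, 0, 0]
    - [0, 0, 0]
    - [0, 0, 0]
  turn: [0, 0, 0, 0, 0, 0, 0, 0]

```text
time: 3.32
eef_pos: [0.4323, -0.201, 0.0181]
orientation: [-0.615, 0.616, -0.347, 0.349]
wrist_force: [-1.5, -0.8, 7.3]
width: 0.077
```

Emit:
send_rows:
  grip: [0, 0, 0, 0, 0, 0, 0, 0]
  offset:
    - [0, -1, 0]
    - [0, -3, 0]
    - [0, -6, 0]
    - [0, -9, 0]
    - [0, -12, 0]
    - [0, -14, 0]
    - [0, -14, 0]
    - [0, -14, 0]
  turn: [0, 0, 0, 0, 0, 0, 0, 0]

```text
time: 3.98
eef_pos: [0.4319, -0.2005, 0.1583]
orientation: [-0.616, 0.616, -0.347, 0.349]
wrist_force: [-0.4, -0.1, -2.9]
width: 0.082
```

```bash
python3 - <<'E'
from h import *
shot("wrist","w2")
shot("scene","s2")
c,im=shot("top","t2")
for q in ["tray_l_in","tray_r_in"]:
  for cam in["top","scene"]:
    for r in spotter.place_of(cam,q): print(q,cam,round(r["score"],2),np.round(r["centre"],3).tolist())
# tray rim corners from crops (z=.02)
A=lambda x,y:(110+(x+.5)/6-.5,140+(y+.5)/6-.5)
C=lambda x,y:(230+(x+.5)/4-.5,140+(y+.5)/4-.5)
for p in([A(69,172),A(313,168),A(297,574),A(53,570)],[C(476,145),C(635,145),C(636,410),C(473,408)]):
    w=p2w(c,p,.02); print(np.round(w,3).tolist(),np.round(w.mean(0),3))
go(.49,-.38,.16,0)
E
```

```text
tray_l_in top 0.65 [0.503, 0.386, 0.001]
tray_l_in top 0.36 [0.634, -0.378, 0.03]
tray_l_in top 0.16 [0.698, -0.237, -0.003]
tray_l_in scene 0.69 [0.499, 0.385, 0.002]
tray_l_in scene 0.61 [0.697, 0.095, 0.01]
tray_r_in top 0.77 [0.492, -0.382, 0.002]
tray_r_in top 0.2 [0.693, 0.098, 0.013]
tray_r_in scene 0.94 [0.495, -0.38, 0.004]
[[0.608, 0.446, 0.02], [0.613, 0.311, 0.02], [0.387, 0.311, 0.02], [0.387, 0.445, 0.02]] [0.499 0.378 0.02 ]
[[0.596, -0.311, 0.02], [0.598, -0.443, 0.02], [0.378, -0.443, 0.02], [0.377, -0.31, 0.02]] [ 0.487 -0.377  0.02 ]
offset cm [18.53, -0.53, -4.17] turn 31.0 alt -149.0 q [-0.54, -0.16, 1.92, -0.0, 1.39, -1.08] jaw 31.0 t 4.3
```

View pics/w2.png

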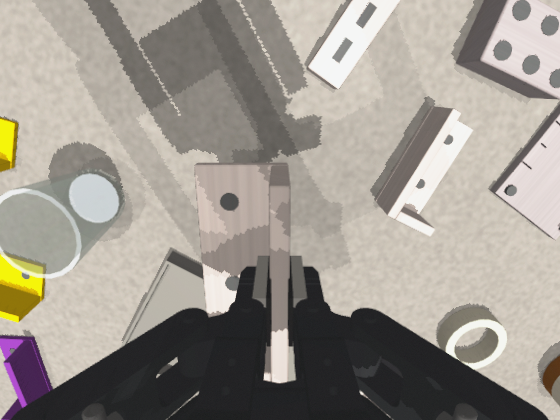

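```bash
python3 -c "
from h import *
go(.508,-.379,.16,0)"
```

```text
offset cm [19.38, -0.53, -2.58] turn 31.0 alt -149.0 q [-0.54, -0.16, 1.92, -0.0, 1.39, -1.08] jaw 31.0 t 4.3
```

Emit:
send_rows:
  grip: [0, 0, 0, 0, 0, 0, 0, 0]
  offset:
    - [3, -0.2, -0.4]
    - [6, -0.5, -0.8]
    - [9, -0.5, -1.2]
    - [12, -0.5, -1.6]
    - [15, -0.5, -2]
    - [17.5, -0.5, -2.4]
    - [19.4, -0.5, -2.6]
    - [19.4, -0.5, -2.6]
  turn: [5, 10, 15, 20, 25, 30, 31, 31]

```text
time: 5.0
eef_pos: [0.5089, -0.3826, 0.16]
orientation: [0.499, -0.5, 0.501, -0.501]
wrist_force: [1.0, -0.1, -1.6]
width: 0.079
```

```bash
python3 -c "
from h import *
go(.508,-.379,.022,0)"
```

```text
offset cm [-0.37, 13.8, -0.08] turn -0.2 alt 179.8 q [-0.72, 0.27, 1.46, -0.0, 1.41, -0.72] jaw -0.2 t 5.0
```

Emit:
send_rows:
  grip: [0, 0, 0, 0, 0, 0, 0, 0]
  offset:
    - [-0.3, 3, -0.1]
    - [-0.3, 6, -0.1]
    - [-0.3, 9, -0.1]
    - [-0.3, 11, -0.1]
    - [-0.3, 12.5, -0.1]
    - [-0.3, 13.3, -0.1]
    - [-0.3, 13.6, -0.1]
    - [-0.3, 13.6, -0.1]
  turn: [0, 0, 0, 0, 0, 0, 0, 0]

```text
time: 5.67
eef_pos: [0.5073, -0.3761, 0.0247]
orientation: [0.5, -0.5, 0.5, -0.499]
wrist_force: [-0.5, -0.4, -0.7]
width: 0.082
```

```bash
python3 -c "
from h import *
go(.508,-.379,.022,0);print(tool()[0],tool()[2]['wrist_force'])"
```

```text
offset cm [0.29, 0.27, 0.07] turn 0.1 alt -179.9 q [-0.72, 0.4, 1.57, 0.0, 1.18, -0.72] jaw 0.1 t 5.7
[ 0.50726994 -0.3760576   0.02467831] [-0.45563117 -0.43517855 -0.67339741]
```

Lower 3 mm more, then open a little.

Emit:
send_rows:
  grip: [0, 0, 0, 2, 2, 2, 2, 2]
  offset:
    - [0, 0.2, 0]
    - [0, 0.3, 0]
    - [0, 0.3, 0]
    - [0, 0.3, 0]
    - [0, 0.3, 0]
    - [0, 0.3, 0]
    - [0, 0.3, 0]
    - [0, 0.3, 0]
  turn: [0, 0, 0, 0, 0, 0, 0, 0]

```text
time: 6.33
eef_pos: [0.5078, -0.3768, 0.0225]
orientation: [0.5, -0.5, 0.5, -0.5]
wrist_force: [0.6, 0.2, -0.6]
width: 0.236
```

Emit:
send_rows:
  grip: [2, 2, 2, 3, 3, 3, 3, 3]
  offset:
    - [0, -2, 0]
    - [0, -5, 0]
    - [0, -8, 0]
    - [0, -11, 0]
    - [0, -14, 0]
    - [0, -16, 0]
    - [0, -16, 0]
    - [0, -16, 0]
  turn: [0, 0, 0, 0, 0, 0, 0, 0]

```text
time: 7.0
eef_pos: [0.5086, -0.3775, 0.1845]
orientation: [-0.5, 0.5, -0.498, 0.501]
wrist_force: [0.3, -0.9, -0.9]
width: 0.351
```

```bash
python3 - <<'E'
from h import *
shot("wrist","w3")
c,im=shot("top","t3"); cv2.imwrite("pics/t3c.png",cv2.resize(im[100:340,100:440],None,fx=2.3,fy=2.3))
go(.514,-.118,.2,3.5)
E
```

```text
offset cm [-25.83, -1.86, 0.69] turn -3.5 alt 176.5 q [-0.72, 0.24, 1.45, -0.0, 1.45, -0.72] jaw 0.0 t 7.1
```

View pics/w3.png

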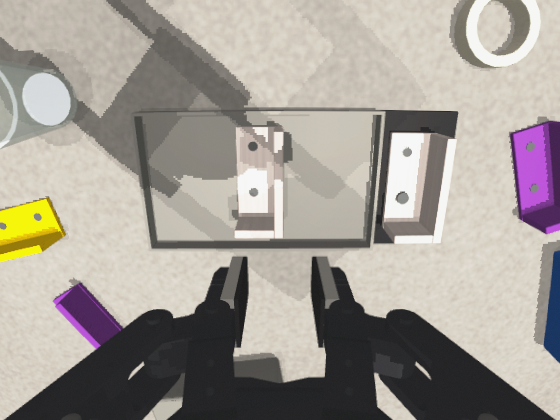

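View pics/t3c.png

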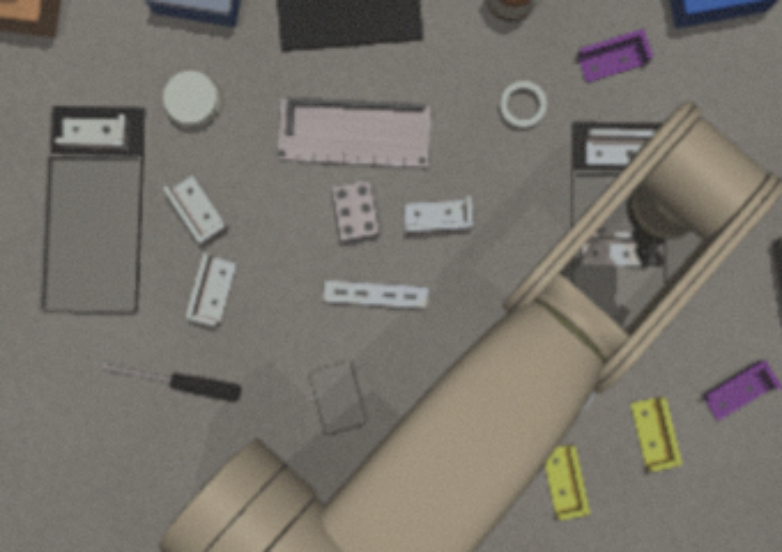

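Emit:
send_rows:
  grip: [3, 3, 3, 3, 3, 3, 3, 3]
  offset:
    - [-3.5, -0.5, 0]
    - [-7, -1, 0.2]
    - [-11, -1.8, 0.3]
    - [-15, -1.8, 0.4]
    - [-19, -1.8, 0.5]
    - [-23, -1.8, 0.6]
    - [-25.8, -1.8, 0.7]
    - [-25.8, -1.8, 0.7]
  turn: [-1, -2, -3, -3.5, -3.5, -3.5, -3.5, -3.5]

```text
time: 7.77
eef_pos: [0.5135, -0.1134, 0.1982]
orientation: [0.516, -0.516, 0.485, -0.482]
wrist_force: [-0.2, 0.4, -0.9]
width: 0.353
```

```bash
python3 look.py w4 l .532 -.117 93.5; python3 -c "
from h import *
go(.514,-.118,.018,3.5)"
```

```text
offset cm [0.26, 18.04, 0.08] turn 0.3 alt -179.7 q [-0.32, -0.05, 1.73, 0.0, 1.46, -0.38] jaw 3.8 t 7.8
```

View pics/w4.png

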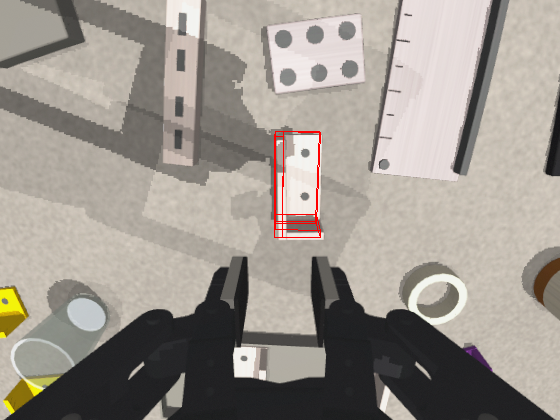

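Emit:
send_rows:
  grip: [3, 3, 3, 3, 3, 3, 3, 3]
  offset:
    - [0.1, 3.5, 0]
    - [0.2, 7, 0.1]
    - [0.2, 10, 0.1]
    - [0.2, 13, 0.1]
    - [0.2, 15.5, 0.1]
    - [0.2, 17, 0.1]
    - [0.2, 18, 0.1]
    - [0.2, 18, 0.1]
  turn: [0, 0, 0, 0, 0, 0, 0, 0]

```text
time: 8.48
eef_pos: [0.5128, -0.1206, 0.0167]
orientation: [-0.514, 0.516, -0.487, 0.483]
wrist_force: [-0.4, 0.6, -0.2]
width: 0.35
```

Emit:
send_rows:
  grip: [0, 0, 0, 0, 0, 0, 0, 0]
  offset:
    - [0, 0, 0]
    - [0, 0, 0]
    - [0, 0, 0]
    - [0, 0, 0]
    - [0, 0, 0]
    - [0, 0, 0]
    - [0, 0, 0]
    - [0, 0, 0]
  turn: [0, 0, 0, 0, 0, 0, 0, 0]

```text
time: 9.15
eef_pos: [0.5165, -0.1209, 0.0214]
orientation: [0.515, -0.515, 0.484, -0.485]
wrist_force: [-1.8, -0.5, 6.3]
width: 0.072
```

Emit:
send_rows:
  grip: [0, 0, 0, 0, 0, 0, 0, 0]
  offset:
    - [0, -1, 0]
    - [0, -3, 0]
    - [0, -6, 0]
    - [0, -9, 0]
    - [0, -12, 0]
    - [0, -14, 0]
    - [0, -14, 0]
    - [0, -14, 0]
  turn: [0, 0, 0, 0, 0, 0, 0, 0]

```text
time: 9.82
eef_pos: [0.5166, -0.1209, 0.1621]
orientation: [0.516, -0.515, 0.483, -0.485]
wrist_force: [0.8, 0.7, -1.9]
width: 0.074
```

```bash
python3 -c "
from h import *
shot('wrist','w5')
go(.55,.38,.16,0)"
```

```text
offset cm [-49.74, 0.02, 6.53] turn 3.5 alt -176.5 q [-0.33, -0.02, 1.77, 0.0, 1.39, -0.39] jaw 3.5 t 9.9
```

View pics/w5.png

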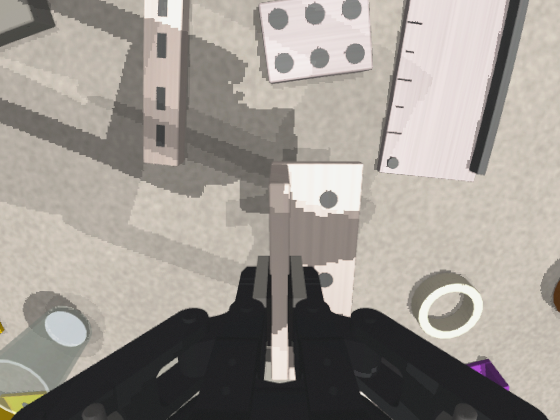

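Emit:
send_rows:
  grip: [0, 0, 0, 0, 0, 0, 0, 0]
  offset:
    - [-2, 0, 0]
    - [-5, 0, 0]
    - [-9, 0, 0]
    - [-13, 0, 0]
    - [-17, 0, 0]
    - [-21, 0, -0.5]
    - [-25, 0, -1]
    - [-29, 0, -2]
  turn: [1, 2, 3, 3.5, 3.5, 3.5, 3.5, 3.5]

```text
time: 10.53
eef_pos: [0.4761, 0.1691, 0.1581]
orientation: [-0.499, 0.501, -0.501, 0.499]
wrist_force: [1.5, 1.2, -1.1]
width: 0.076
```

```bash
python3 -c "
from h import *
go(.417,.382,.16,0)"
```

```text
offset cm [-21.29, -0.19, -5.91] turn 0.0 alt -180.0 q [0.24, -0.08, 1.83, 0.0, 1.39, 0.24] jaw 0.0 t 10.5
```

Emit:
send_rows:
  grip: [0, 0, 0, 0, 0, 0, 0, 0]
  offset:
    - [-3.5, 0, -1]
    - [-7, 0, -2]
    - [-11, 0, -3]
    - [-15, 0, -4]
    - [-18, 0, -5]
    - [-20.5, 0, -5.8]
    - [-21.3, 0, -5.9]
    - [-21.3, 0, -5.9]
  turn: [0, 0, 0, 0, 0, 0, 0, 0]

```text
time: 11.2
eef_pos: [0.4168, 0.3816, 0.158]
orientation: [-0.5, 0.502, -0.499, 0.499]
wrist_force: [1.1, -0.1, -1.0]
width: 0.076
```

```bash
python3 -c "
from h import *
shot('wrist','w6')
go(.417,.382,.026,0)"
```

```text
offset cm [-0.22, 13.23, -0.03] turn 0.1 alt -179.9 q [0.65, 0.08, 1.67, -0.0, 1.39, 0.65] jaw 0.1 t 11.2
```

View pics/w6.png

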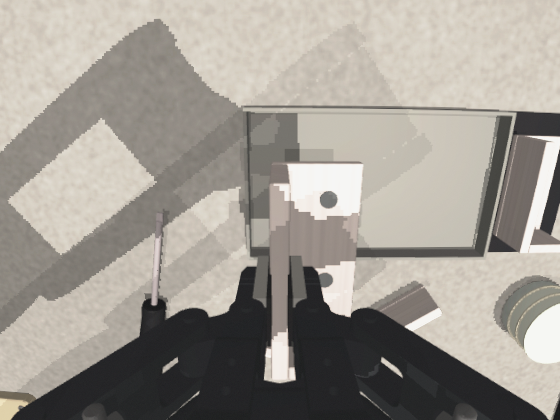

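Emit:
send_rows:
  grip: [0, 0, 0, 0, 0, 0, 0, 0]
  offset:
    - [-0.2, 3, 0]
    - [-0.2, 6, 0]
    - [-0.2, 9, 0]
    - [-0.2, 11, 0]
    - [-0.2, 12.4, 0]
    - [-0.2, 12.9, 0]
    - [-0.2, 13.2, 0]
    - [-0.2, 13.3, 0]
  turn: [0, 0, 0, 0, 0, 0, 0, 0]

```text
time: 11.92
eef_pos: [0.4192, 0.3816, 0.0272]
orientation: [-0.5, 0.5, -0.5, 0.5]
wrist_force: [0.6, -0.4, -2.6]
width: 0.075
```

Emit:
send_rows:
  grip: [0, 0, 2, 2, 2, 2, 2, 2]
  offset:
    - [0, 0, 0]
    - [0, 0.1, 0]
    - [0, 0.1, 0]
    - [0, 0.1, 0]
    - [0, 0.1, 0]
    - [0, 0.1, 0]
    - [0, 0, 0]
    - [0, -0.5, 0]
  turn: [0, 0, 0, 0, 0, 0, 0, 0]

```text
time: 12.58
eef_pos: [0.4182, 0.3822, 0.0317]
orientation: [-0.5, 0.501, -0.5, 0.5]
wrist_force: [-0.9, -0.2, 1.8]
width: 0.233
```

Emit:
send_rows:
  grip: [2, 2, 2, 3, 3, 3, 3, 3]
  offset:
    - [0, -2, 0]
    - [0, -5, 0]
    - [0, -8, 0]
    - [0, -11, 0]
    - [0, -14, 0]
    - [0, -17, 0]
    - [0, -17, 0]
    - [0, -17, 0]
  turn: [0, 0, 0, 0, 0, 0, 0, 0]

```text
time: 13.25
eef_pos: [0.4201, 0.3837, 0.2057]
orientation: [0.502, -0.498, 0.5, -0.5]
wrist_force: [0.1, 1.2, -1.2]
width: 0.351
```

```bash
python3 - <<'E'
from h import *
shot("wrist","w7")
c,im=shot("top","t7"); cv2.imwrite("pics/t7c.png",cv2.resize(im[100:340,100:440],None,fx=2.3,fy=2.3))
go(.529,.245,.2,-55.3)
E
```

```text
offset cm [13.74, 0.18, 11.05] turn 55.3 alt -124.7 q [0.65, 0.06, 1.62, -0.0, 1.47, 0.65] jaw 0.0 t 13.3
```

View pics/w7.png

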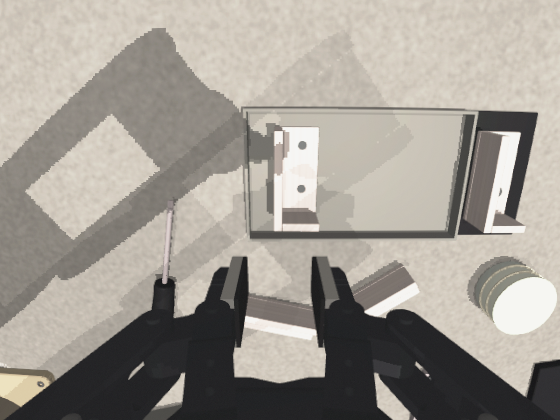

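View pics/t7c.png

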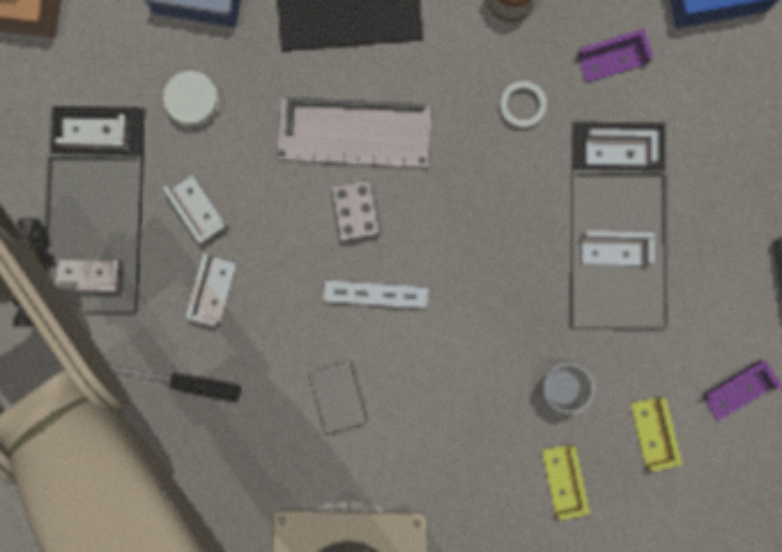

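Emit:
send_rows:
  grip: [3, 3, 3, 3, 3, 3, 3, 3]
  offset:
    - [2, 0, 1.5]
    - [4, 0, 3]
    - [6, 0, 4.5]
    - [8, 0, 6]
    - [10, 0, 7.5]
    - [12, 0, 9.5]
    - [13.7, 0, 11]
    - [13.7, 0, 11]
  turn: [7, 14, 21, 28, 35, 42, 49, 55.3]

```text
time: 14.02
eef_pos: [0.5302, 0.2418, 0.2]
orientation: [-0.207, 0.209, -0.675, 0.677]
wrist_force: [-0.2, -0.0, -0.3]
width: 0.356
```

```bash
python3 look.py w8 l .539 .230 34.7; python3 -c "
from h import *
go(.529,.245,.018,-55.3)"
```

```text
offset cm [-0.17, 18.18, -0.14] turn -0.9 alt 179.1 q [0.34, 0.1, 1.58, -0.0, 1.47, 1.32] jaw -56.2 t 14.1
```

View pics/w8.png

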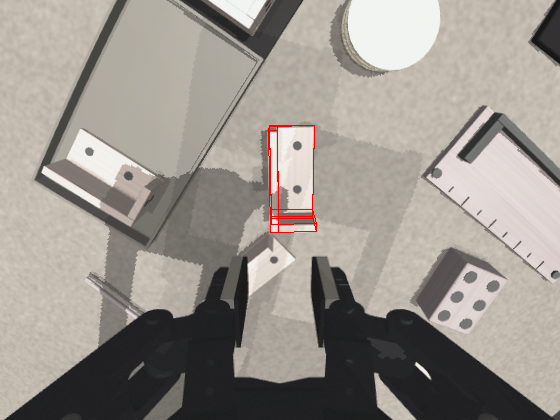

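Emit:
send_rows:
  grip: [3, 3, 3, 3, 3, 3, 3, 3]
  offset:
    - [-0.1, 3.5, -0.1]
    - [-0.2, 7, -0.1]
    - [-0.2, 10, -0.1]
    - [-0.2, 13, -0.1]
    - [-0.2, 15.5, -0.1]
    - [-0.2, 17, -0.1]
    - [-0.2, 18, -0.1]
    - [-0.2, 18, -0.1]
  turn: [-0.5, -0.5, -0.5, -0.5, -0.5, -0.5, -0.5, -0.5]

```text
time: 14.73
eef_pos: [0.5267, 0.2469, 0.0184]
orientation: [-0.212, 0.217, -0.674, 0.674]
wrist_force: [0.1, 0.4, 0.0]
width: 0.347
```

Emit:
send_rows:
  grip: [0, 0, 0, 0, 0, 0, 0, 0]
  offset:
    - [0, 0, 0]
    - [0, 0, 0]
    - [0, 0, 0]
    - [0, 0, 0]
    - [0, 0, 0]
    - [0, 0, 0]
    - [0, 0, 0]
    - [0, 0, 0]
  turn: [0, 0, 0, 0, 0, 0, 0, 0]

```text
time: 15.4
eef_pos: [0.5308, 0.2479, 0.0235]
orientation: [0.215, -0.213, 0.674, -0.674]
wrist_force: [-0.9, 0.4, 6.4]
width: 0.074
```

Emit:
send_rows:
  grip: [0, 0, 0, 0, 0, 0, 0, 0]
  offset:
    - [0, -1, 0]
    - [0, -3, 0]
    - [0, -6, 0]
    - [0, -9, 0]
    - [0, -12, 0]
    - [0, -14, 0]
    - [0, -14, 0]
    - [0, -14, 0]
  turn: [0, 0, 0, 0, 0, 0, 0, 0]

```text
time: 16.07
eef_pos: [0.5307, 0.2478, 0.1638]
orientation: [0.215, -0.213, 0.674, -0.674]
wrist_force: [-0.1, 0.1, -3.0]
width: 0.076
```

```bash
python3 -c "
from h import *
shot('wrist','w9')
go(.482,.382,.16,0)"
```

```text
offset cm [-3.88, 0.17, -13.74] turn -54.8 alt 125.2 q [0.35, 0.13, 1.62, -0.0, 1.4, 1.31] jaw -54.8 t 16.1
```

View pics/w9.png

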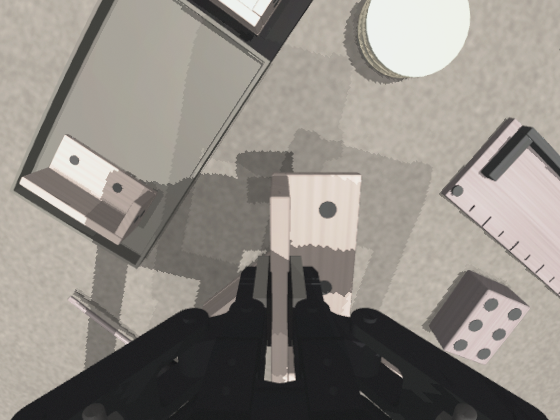

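Emit:
send_rows:
  grip: [0, 0, 0, 0, 0, 0, 0, 0]
  offset:
    - [-0.5, 0, -2]
    - [-1, 0, -4]
    - [-1.5, 0, -6]
    - [-2, 0, -8]
    - [-2.6, 0, -10]
    - [-3.4, 0, -12]
    - [-4, 0.1, -13.6]
    - [-4, 0.1, -13.6]
  turn: [-7, -14, -21, -28, -35, -42, -49, -54.8]

```text
time: 16.78
eef_pos: [0.4813, 0.3837, 0.1579]
orientation: [-0.501, 0.504, -0.498, 0.497]
wrist_force: [-0.5, -1.1, -2.3]
width: 0.075
```

```bash
python3 -c "
from h import *
go(.484,.382,.027,0)"
```

```text
offset cm [0.16, 13.09, 0.33] turn 0.5 alt -179.5 q [0.59, 0.22, 1.52, 0.0, 1.4, 0.58] jaw 0.5 t 16.8
```

Emit:
send_rows:
  grip: [0, 0, 0, 0, 0, 0, 0, 0]
  offset:
    - [0.1, 3, 0.2]
    - [0.1, 6, 0.2]
    - [0.1, 9, 0.2]
    - [0.1, 11, 0.2]
    - [0.1, 12.4, 0.2]
    - [0.1, 12.9, 0.2]
    - [0.1, 13.2, 0.2]
    - [0.1, 13.3, 0.2]
  turn: [0.3, 0.3, 0.3, 0.3, 0.3, 0.3, 0.3, 0.3]

```text
time: 17.45
eef_pos: [0.4863, 0.3808, 0.0282]
orientation: [0.499, -0.499, 0.501, -0.501]
wrist_force: [-0.1, 0.7, -1.0]
width: 0.077
```

Emit:
send_rows:
  grip: [0, 0, 2, 2, 2, 2, 2, 2]
  offset:
    - [0, 0, 0]
    - [0, 0.1, 0]
    - [0, 0.1, 0]
    - [0, 0.1, 0]
    - [0, 0.1, 0]
    - [0, 0.1, 0]
    - [0, 0, 0]
    - [0, -0.5, 0]
  turn: [0, 0, 0, 0, 0, 0, 0, 0]

```text
time: 18.12
eef_pos: [0.4856, 0.3804, 0.0327]
orientation: [0.498, -0.499, 0.501, -0.501]
wrist_force: [-0.2, -1.0, -0.3]
width: 0.234
```

Emit:
send_rows:
  grip: [2, 2, 2, 3, 3, 3, 3, 3]
  offset:
    - [0, -2, 0]
    - [0, -5, 0]
    - [0, -8, 0]
    - [0, -11, 0]
    - [0, -14, 0]
    - [0, -17, 0]
    - [0, -17, 0]
    - [0, -17, 0]
  turn: [0, 0, 0, 0, 0, 0, 0, 0]

```text
time: 18.78
eef_pos: [0.4876, 0.3818, 0.2069]
orientation: [-0.501, 0.497, -0.501, 0.502]
wrist_force: [-0.6, -0.6, -0.1]
width: 0.353
```

```bash
python3 - <<'E'
from h import *
shot("wrist","w10")
c,im=shot("top","t10"); cv2.imwrite("pics/t10c.png",cv2.resize(im[100:340,100:440],None,fx=2.3,fy=2.3))
go(.425,.223,.2,77.7)
E
```

```text
offset cm [15.78, 0.28, -6.01] turn -78.0 alt 102.0 q [0.58, 0.19, 1.47, -0.0, 1.48, 0.59] jaw -0.3 t 18.9
```

View pics/w10.png

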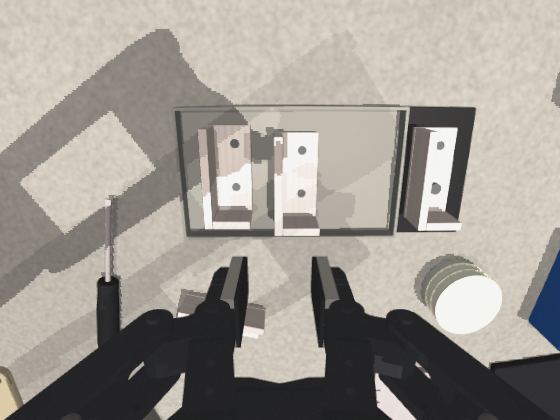

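View pics/t10c.png

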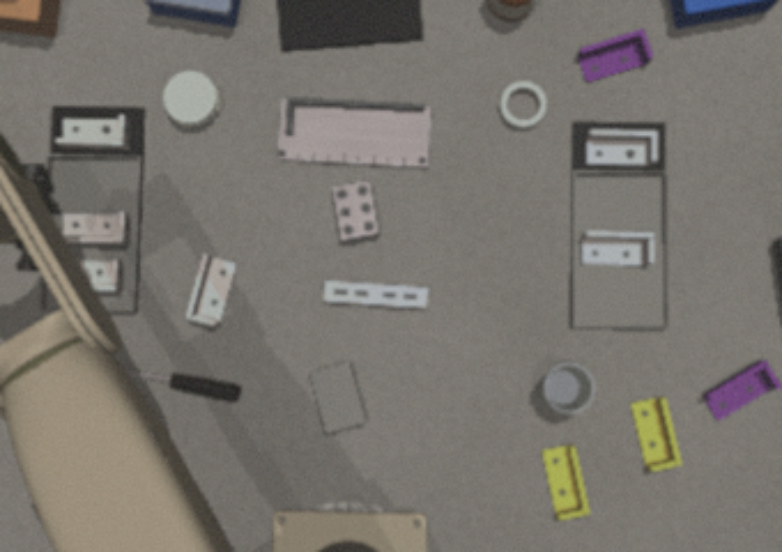

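Emit:
send_rows:
  grip: [3, 3, 3, 3, 3, 3, 3, 3]
  offset:
    - [2, 0, -1]
    - [4, 0, -2]
    - [6, 0, -3]
    - [8, 0, -4]
    - [10, 0, -5]
    - [12, 0, -6]
    - [14, 0, -6]
    - [15.8, 0, -6]
  turn: [-7, -14, -21, -28, -35, -42, -49, -56]

```text
time: 19.55
eef_pos: [0.4237, 0.2216, 0.2012]
orientation: [-0.676, 0.677, -0.207, 0.205]
wrist_force: [-0.3, -0.7, 0.1]
width: 0.35
```

Emit:
send_rows:
  grip: [3, 3, 3, 3, 3]
  offset:
    - [0, 0, 0]
    - [0, 0, 0]
    - [0, 0, 0]
    - [0, 0, 0]
    - [0, 0, 0]
  turn: [-7, -14, -21, -22, -22]

```text
time: 19.97
eef_pos: [0.4246, 0.2227, 0.2018]
orientation: [-0.703, 0.703, -0.077, 0.076]
wrist_force: [-0.2, 0.4, 0.6]
width: 0.351
```

```bash
python3 look.py w11 l .421 .205 -12.3; python3 -c "
from h import *
go(.425,.223,.018,77.7)"
```

```text
offset cm [0.06, 18.41, 0.05] turn -0.2 alt 179.8 q [0.38, -0.18, 1.85, -0.0, 1.48, -0.98] jaw 77.5 t 20.0
```

View pics/w11.png

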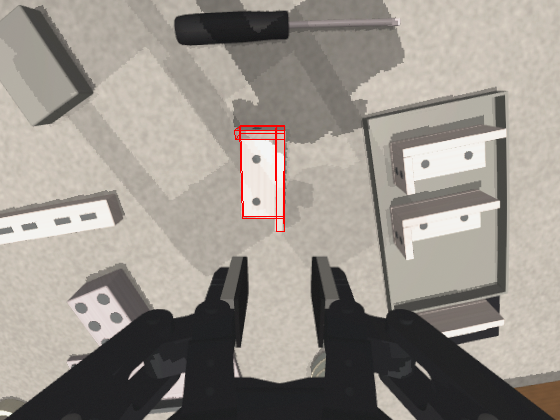

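Emit:
send_rows:
  grip: [3, 3, 3, 3, 3, 3, 3, 3]
  offset:
    - [0, 3.5, 0]
    - [0, 7, 0]
    - [0, 10, 0]
    - [0, 13, 0]
    - [0, 15.5, 0]
    - [0, 17.3, 0]
    - [0, 18.2, 0]
    - [0, 18.2, 0]
  turn: [0, 0, 0, 0, 0, 0, 0, 0]

```text
time: 20.68
eef_pos: [0.4232, 0.2223, 0.0187]
orientation: [-0.702, 0.704, -0.078, 0.075]
wrist_force: [0.6, -0.4, 0.7]
width: 0.355
```

Emit:
send_rows:
  grip: [0, 0, 0, 0, 0, 0, 0, 0]
  offset:
    - [0, 0, 0]
    - [0, 0, 0]
    - [0, 0, 0]
    - [0, 0, 0]
    - [0, 0, 0]
    - [0, 0, 0]
    - [0, 0, 0]
    - [0, 0, 0]
  turn: [0, 0, 0, 0, 0, 0, 0, 0]

```text
time: 21.35
eef_pos: [0.4266, 0.2235, 0.0228]
orientation: [0.703, -0.703, 0.075, -0.076]
wrist_force: [-0.2, -0.9, 7.1]
width: 0.08
```

Emit:
send_rows:
  grip: [0, 0, 0, 0, 0, 0, 0, 0]
  offset:
    - [0, -1, 0]
    - [0, -3, 0]
    - [0, -6, 0]
    - [0, -9, 0]
    - [0, -12, 0]
    - [0, -14, 0]
    - [0, -14, 0]
    - [0, -14, 0]
  turn: [0, 0, 0, 0, 0, 0, 0, 0]

```text
time: 22.02
eef_pos: [0.4263, 0.2234, 0.1631]
orientation: [0.704, -0.702, 0.075, -0.077]
wrist_force: [-0.1, -0.1, -2.2]
width: 0.08
```

```bash
python3 -c "
from h import *
shot('wrist','w12')
go(.583,.382,.16,0)"
```

```text
offset cm [12.04, 0.14, 18.89] turn 77.7 alt -102.3 q [0.38, -0.16, 1.9, -0.0, 1.4, -0.98] jaw 77.7 t 22.1
```

View pics/w12.png

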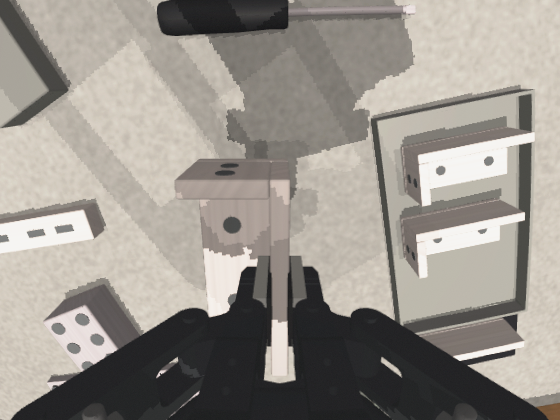

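Emit:
send_rows:
  grip: [0, 0, 0, 0, 0, 0, 0, 0]
  offset:
    - [1, 0, 1.5]
    - [2, 0, 3.5]
    - [3.5, 0, 6]
    - [5, 0, 8.5]
    - [6.5, 0, 11]
    - [8, 0, 13.5]
    - [10, 0, 16]
    - [11.7, 0, 18.6]
  turn: [7, 14, 21, 28, 35, 42, 49, 56]

```text
time: 22.73
eef_pos: [0.579, 0.38, 0.158]
orientation: [-0.583, 0.586, -0.399, 0.398]
wrist_force: [0.0, -0.1, -1.1]
width: 0.072
```

Emit:
send_rows:
  grip: [0, 0, 0, 0, 0]
  offset:
    - [0, 0, 0]
    - [0, 0, 0]
    - [0, 0, 0]
    - [0, 0, 0]
    - [0, 0, 0]
  turn: [7, 14, 21, 21.7, 21.7]

```text
time: 23.15
eef_pos: [0.5782, 0.3793, 0.1589]
orientation: [-0.5, 0.502, -0.5, 0.499]
wrist_force: [-0.5, -0.1, -1.0]
width: 0.08
```

```bash
python3 -c "
from h import *
shot('wrist','w13')
go(.580,.382,.027,0)"
```

```text
offset cm [-0.28, 13.25, 0.19] turn 0.2 alt -179.8 q [0.51, 0.42, 1.28, -0.0, 1.45, 0.5] jaw 0.2 t 23.2
```

View pics/w13.png

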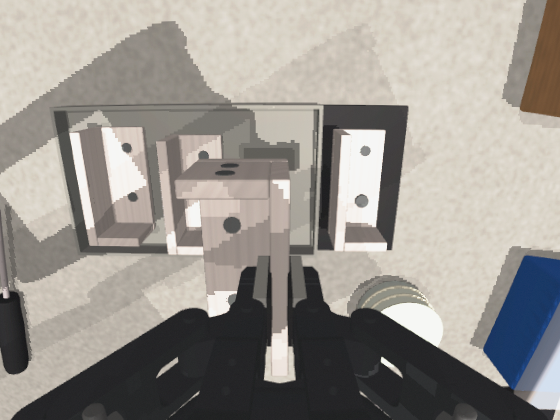

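Emit:
send_rows:
  grip: [0, 0, 0, 0, 0, 0, 0, 0]
  offset:
    - [-0.2, 3, 0.1]
    - [-0.2, 6, 0.1]
    - [-0.2, 9, 0.1]
    - [-0.2, 11, 0.1]
    - [-0.2, 12.4, 0.1]
    - [-0.2, 12.9, 0.1]
    - [-0.2, 13.2, 0.1]
    - [-0.2, 13.3, 0.1]
  turn: [0, 0, 0, 0, 0, 0, 0, 0]

```text
time: 23.87
eef_pos: [0.5809, 0.3822, 0.0292]
orientation: [0.501, -0.5, 0.5, -0.5]
wrist_force: [-0.5, 0.5, -1.8]
width: 0.076
```

Emit:
send_rows:
  grip: [0, 0, 2, 2, 2, 2, 2, 2]
  offset:
    - [0, 0, 0]
    - [0, 0.1, 0]
    - [0, 0.1, 0]
    - [0, 0.1, 0]
    - [0, 0.1, 0]
    - [0, 0.1, 0]
    - [0, 0, 0]
    - [0, -0.5, 0]
  turn: [0, 0, 0, 0, 0, 0, 0, 0]

```text
time: 24.53
eef_pos: [0.5796, 0.3815, 0.0325]
orientation: [-0.5, 0.501, -0.5, 0.5]
wrist_force: [-0.0, 0.2, -1.1]
width: 0.236
```

Emit:
send_rows:
  grip: [2, 2, 2, 5, 5, 5, 5, 5]
  offset:
    - [0, -2, 0]
    - [0, -5, 0]
    - [0, -8, 0]
    - [0, -11, 0]
    - [0, -14, 0]
    - [0, -17, 0]
    - [0, -17, 0]
    - [0, -17, 0]
  turn: [0, 0, 0, 0, 0, 0, 0, 0]

```text
time: 25.2
eef_pos: [0.5819, 0.3828, 0.2076]
orientation: [0.502, -0.498, 0.499, -0.501]
wrist_force: [0.6, 0.3, -1.5]
width: 0.588
```

```bash
python3 - <<'E'
from h import *
shot("wrist","w14")
c,im=shot("top","t14"); cv2.imwrite("pics/t14c.png",cv2.resize(im[140:240,210:305],None,fx=6,fy=6,interpolation=cv2.INTER_CUBIC))
print([(round(r["score"],2),np.round(r["centre"],3)) for q in("rail_mid","corner") for cam in ("top",) for r in spotter.place_of(cam,q)])
E
```

```text
[(0.9, array([ 0.418, -0.032,  0.013])), (0.92, array([0.692, 0.098, 0.012])), (0.75, array([0.503, 0.386, 0.002]))]
```

View pics/w14.png

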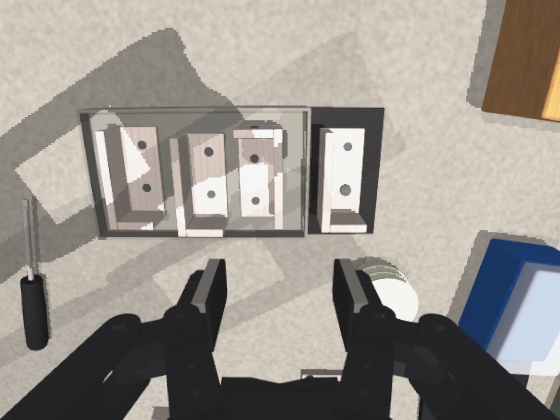

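View pics/t14c.png

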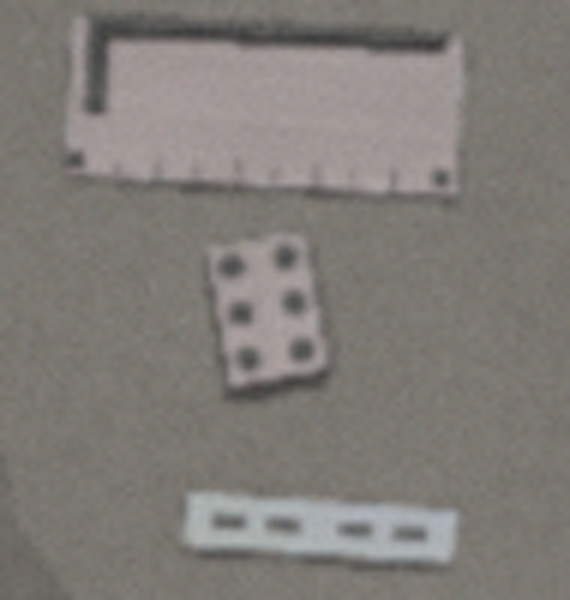

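```bash
python3 - <<'E'
from h import *
c=viewer.calibration("top")
C=lambda x,y:(210+(x+.5)/6-.5,140+(y+.5)/6-.5)
w=p2w(c,[C(190,495),C(458,510),C(454,562),C(187,549)],.022); print(np.round(w,3).tolist(),w.mean(0))
d=w[0]-w[1]; print(np.degrees(np.arctan2(d[1],d[0])))
d=w[3]-w[2]; print(np.degrees(np.arctan2(d[1],d[0])))
go(.62,.02,.25,0)
E
```

```text
[[0.435, 0.042, 0.022], [0.43, -0.106, 0.022], [0.401, -0.104, 0.022], [0.405, 0.043, 0.022]] [ 0.41772878 -0.0313118   0.022     ]
87.80943198981558
88.23563138613635
offset cm [36.15, -4.82, 4.03] turn 0.0 alt -180.0 q [0.51, 0.4, 1.23, 0.0, 1.52, 0.51] jaw 0.0 t 25.4
```

Emit:
send_rows:
  grip: [5, 5, 5, 5, 5, 5, 5, 5]
  offset:
    - [4, -1, 0.5]
    - [8, -2, 1]
    - [12, -3, 1.5]
    - [16, -4, 2]
    - [20, -4.5, 3]
    - [24, -4.8, 4]
    - [28, -4.8, 4]
    - [32, -4.8, 4]
  turn: [0, 0, 0, 0, 0, 0, 0, 0]

```text
time: 26.07
eef_pos: [0.6199, 0.0599, 0.2499]
orientation: [-0.5, 0.501, -0.5, 0.499]
wrist_force: [-0.0, -0.3, 0.2]
width: 0.579
```

Emit:
send_rows:
  grip: [5, 5, 5, 5]
  offset:
    - [3, 0, 0]
    - [4, 0, 0]
    - [4, 0, 0]
    - [4, 0, 0]
  turn: [0, 0, 0, 0]

```text
time: 26.4
eef_pos: [0.6199, 0.022, 0.2501]
orientation: [0.5, -0.5, 0.501, -0.5]
wrist_force: [-0.0, 0.3, 0.0]
width: 0.585
```

```bash
python3 - <<'E'
from h import *
c,im=shot("wrist","w15")
np.savez("cal15.npz",**{k:np.array(v) for k,v in c.items()})
go(.4177,-.0315,.2,-2)
E
```

```text
offset cm [5.43, 5.07, -20.23] turn 2.0 alt -178.0 q [-0.05, 0.18, 1.4, 0.0, 1.56, -0.05] jaw 0.0 t 26.4
```

View pics/w15.png

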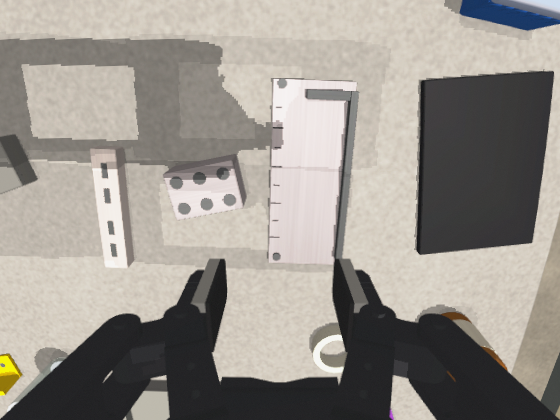

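```bash
python3 - <<'E'
import cv2
im=cv2.imread("pics/w15.png")
cv2.imwrite("pics/w15c.png",cv2.resize(im[65:275,255:375],None,fx=2.8,fy=2.8,interpolation=cv2.INTER_CUBIC)[:,:])
cv2.imwrite("pics/w15d.png",cv2.resize(im[70:120,260:370],None,fx=6,fy=6,interpolation=cv2.INTER_CUBIC))
cv2.imwrite("pics/w15e.png",cv2.resize(im[225:275,260:370],None,fx=6,fy=6,interpolation=cv2.INTER_CUBIC))
E
```

```text
(no output)
```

View pics/w15d.png

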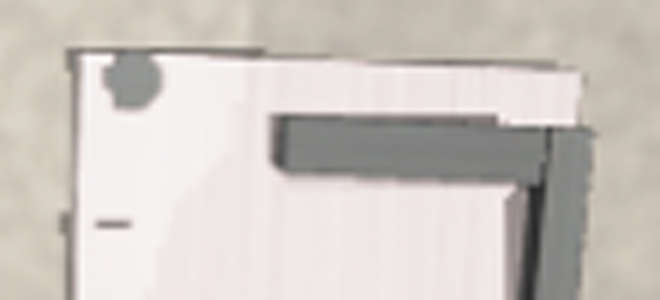

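View pics/w15e.png

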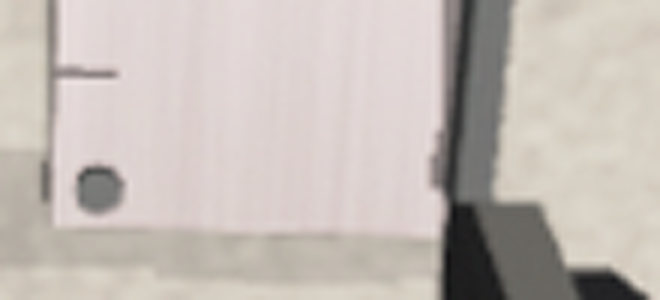

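```bash
python3 - <<'E'
from h import *
c=dict(np.load("cal15.npz"))
print("cam",-c["R"].T@c["t"])
D=lambda x,y:(260+(x+.5)/6-.5,70+(y+.5)/6-.5)
Ee=lambda x,y:(260+(x+.5)/6-.5,225+(y+.5)/6-.5)
for nm,p,z in(("bed near edge",[D(80,52),Ee(53,227)],.01),("fence in top",[D(548,130),Ee(470,20),Ee(460,190)],.024),("stop low edge@.024",[D(290,172),D(520,183)],.024),("stop@.01",[D(290,172),D(520,183)],.01)):
    w=p2w(c,p,z); d=w[0]-w[-1]; print(nm,np.round(w,4).tolist(),"yaw",np.round(np.degrees(np.arctan2(d[1],d[0])),2))
# overlay from corner guess
im=cv2.imread("pics/w15.png")
import itertools
def ov(im,cx,cy,yaw):
    a=np.radians(yaw); f=lambda x,y,z:(cx+np.cos(a)*x-np.sin(a)*y,cy+np.sin(a)*x+np.cos(a)*y,z)
    segs=[((0,10,.024),(0,-190,.024)),((8,10,.024),(8,-190,.024)),((0,0,.024),(-46,0,.024)),((0,0,.01),(0,-190,.01)),((0,0,.01),(-46,0,.01)),((-46,0,.024),(-46,0,.01))]
    return [w2p(c,[f(p[0]/1e3,p[1]/1e3,p[2]),f(q[0]/1e3,q[1]/1e3,q[2])]) for p,q in segs]
import sys
k=4; crop=cv2.resize(im[65:215,250:380],None,fx=k,fy=k,interpolation=cv2.INTER_CUBIC)
crop=cv2.resize(im[65:275,250:380],None,fx=k,fy=k,interpolation=cv2.INTER_CUBIC)
for s in ov(im,.693,.098,-1.5):
    q=(s-[250,65]+.5)*k-.5
    cv2.line(crop,tuple(np.int32(q[0])),tuple(np.int32(q[1])),(0,0,255),1)
cv2.imwrite("pics/w15o.png",crop[:600])
E
```

```text
cam [0.62121227 0.1036496  0.39215233]
bed near edge [[0.614, 0.1157, 0.01], [0.6069, -0.1034, 0.01]] yaw 88.15
fence in top [[0.6951, 0.1027, 0.024], [0.6895, -0.0504, 0.024], [0.6896, -0.0875, 0.024]] yaw 88.35
stop low edge@.024 [[0.6506, 0.0955, 0.024], [0.6907, 0.0938, 0.024]] yaw 177.67
stop@.01 [[0.6517, 0.0951, 0.01], [0.6934, 0.0934, 0.01]] yaw 177.67
```

View pics/w15o.png

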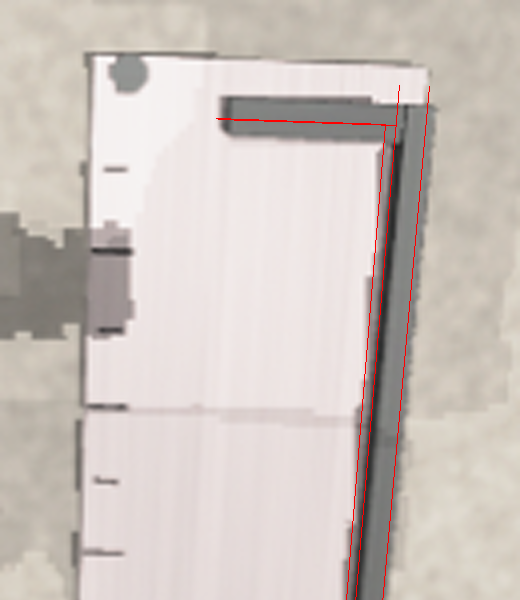

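Emit:
send_rows:
  grip: [5, 5, 5, 5, 5, 5, 5, 5]
  offset:
    - [1, 0, -3.5]
    - [2, 0, -7]
    - [3, 0.5, -11]
    - [4, 1.5, -15]
    - [5, 3, -18.5]
    - [5.4, 5, -20.2]
    - [5.4, 5, -20.2]
    - [5.4, 5, -20.2]
  turn: [2, 2, 2, 2, 2, 2, 2, 2]

```text
time: 27.12
eef_pos: [0.4174, -0.0308, 0.2003]
orientation: [0.491, -0.492, 0.509, -0.508]
wrist_force: [1.4, -0.3, 0.7]
width: 0.583
```

```bash
python3 - <<'E'
from h import *
c,im=shot("wrist","w16")
a=np.radians(88); x,y=.4177,-.0315
P=[(x+np.cos(a)*u-np.sin(a)*v,y+np.sin(a)*u+np.cos(a)*v,z) for z in(.022,.0) for u,v in((.075,.015),(-.075,.015),(-.075,-.015),(.075,-.015))]
q=w2p(c,P)
for b in (0,4):
    cv2.polylines(im,[np.int32(q[b:b+4]).reshape(-1,1,2)],True,(0,0,255),1)
cv2.imwrite("pics/w16.png",im)
go(.4177,-.0315,.003,-2)
E
```

```text
offset cm [0.05, 19.87, -0.14] turn 0.1 alt -179.9 q [-0.2, -0.37, 2.0, 0.0, 1.51, -0.16] jaw -1.9 t 27.2
```

View pics/w16.png

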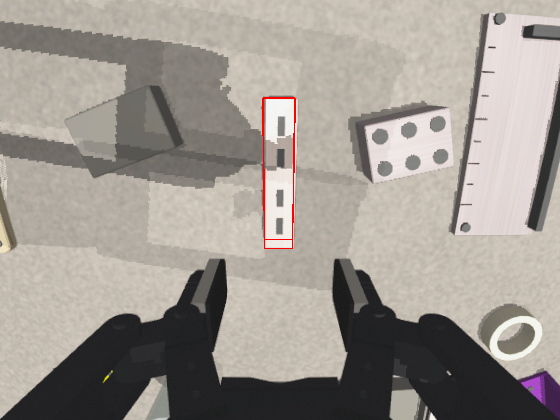

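Emit:
send_rows:
  grip: [5, 5, 5, 5, 5, 5, 5, 5]
  offset:
    - [0, 3.5, -0.1]
    - [0, 7, -0.1]
    - [0, 10.5, -0.1]
    - [0, 14, -0.1]
    - [0, 17, -0.1]
    - [0, 18.7, -0.1]
    - [0, 19.6, -0.1]
    - [0, 19.6, -0.1]
  turn: [0, 0, 0, 0, 0, 0, 0, 0]

```text
time: 27.83
eef_pos: [0.4175, -0.0314, 0.0042]
orientation: [0.491, -0.492, 0.509, -0.508]
wrist_force: [-0.1, 0.5, 0.8]
width: 0.585
```

Emit:
send_rows:
  grip: [1, 1, 1, 1, 1, 1, 1, 1]
  offset:
    - [0, 0, 0]
    - [0, 0, 0]
    - [0, 0, 0]
    - [0, 0, 0]
    - [0, 0, 0]
    - [0, 0, 0]
    - [0, 0, 0]
    - [0, 0, 0]
  turn: [0, 0, 0, 0, 0, 0, 0, 0]

```text
time: 28.5
eef_pos: [0.4196, -0.0323, 0.0074]
orientation: [-0.492, 0.49, -0.507, 0.51]
wrist_force: [0.4, 1.4, 6.9]
width: 0.334
```

Emit:
send_rows:
  grip: [1, 1, 1, 1, 1, 1, 1, 1]
  offset:
    - [0, -1, 0]
    - [0, -3, 0]
    - [0, -6, 0]
    - [0, -9, 0]
    - [0, -12, 0]
    - [0, -12, 0]
    - [0, -12, 0]
    - [0, -12, 0]
  turn: [0, 0, 0, 0, 0, 0, 0, 0]

```text
time: 29.17
eef_pos: [0.417, -0.0321, 0.125]
orientation: [0.491, -0.491, 0.509, -0.509]
wrist_force: [0.3, -0.3, -2.3]
width: 0.329
```

```bash
python3 - <<'E'
from h import *
c,im=shot("wrist","w17")
go(.6465,.0124,.125,-1.75)
E
```

```text
offset cm [-5.23, -0.13, 22.85] turn -0.2 alt 179.8 q [-0.2, -0.31, 2.1, -0.0, 1.35, -0.16] jaw -2.0 t 29.2
```

View pics/w17.png

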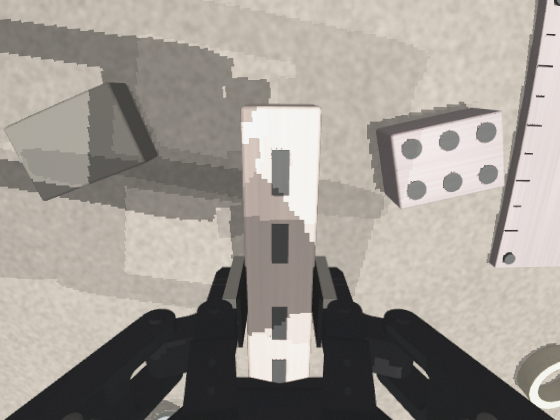

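Emit:
send_rows:
  grip: [1, 1, 1, 1, 1, 1, 1, 1]
  offset:
    - [-1, 0, 3]
    - [-2, 0, 6.5]
    - [-3, 0, 10]
    - [-4, 0, 14]
    - [-5, 0, 18]
    - [-5.2, 0, 21.5]
    - [-5.2, 0, 22.8]
    - [-5.2, 0, 22.8]
  turn: [0, 0, 0, 0, 0, 0, 0, 0]

```text
time: 29.88
eef_pos: [0.6481, 0.0122, 0.1219]
orientation: [0.491, -0.492, 0.509, -0.508]
wrist_force: [0.1, -0.0, -2.7]
width: 0.332
```

```bash
python3 - <<'E'
from h import *
c,im=shot("wrist","w18")
go(.6465,.0124,.017,-1.75)
E
```

```text
offset cm [-0.02, 10.5, 0.05] turn -0.2 alt 179.8 q [-0.06, 0.33, 1.46, -0.0, 1.36, -0.03] jaw -2.0 t 29.9
```

View pics/w18.png

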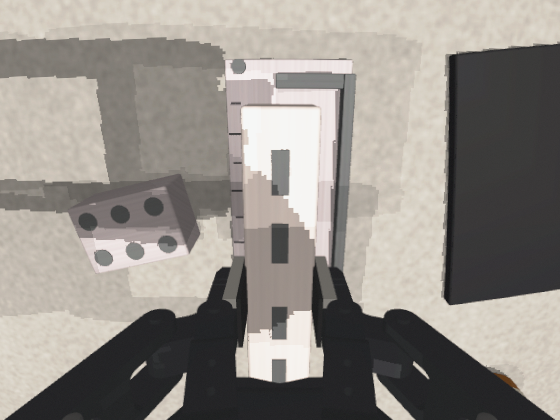

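Emit:
send_rows:
  grip: [1, 1, 1, 1, 1, 1, 1, 1]
  offset:
    - [0, 2, 0]
    - [0, 4, 0]
    - [0, 6, 0]
    - [0, 8, 0]
    - [0, 9.3, 0]
    - [0, 10, 0]
    - [0, 10.3, 0]
    - [0, 10.3, 0]
  turn: [0, 0, 0, 0, 0, 0, 0, 0]

```text
time: 30.6
eef_pos: [0.6464, 0.012, 0.0218]
orientation: [0.491, -0.492, 0.509, -0.508]
wrist_force: [-1.2, 0.2, -1.9]
width: 0.334
```

Emit:
send_rows:
  grip: [1, 1, 1, 1]
  offset:
    - [0, 0.1, 0]
    - [0, 0.2, 0]
    - [0, 0.2, 0]
    - [0, 0.2, 0]
  turn: [0, 0, 0, 0]

```text
time: 30.93
eef_pos: [0.6477, 0.012, 0.0212]
orientation: [-0.492, 0.491, -0.508, 0.509]
wrist_force: [1.3, 0.2, -2.6]
width: 0.333
```

Emit:
send_rows:
  grip: [1, 1, 1, 1, 1, 1]
  offset:
    - [0, 0.1, 0]
    - [0, 0.2, 0]
    - [0, 0.3, 0]
    - [0, 0.3, 0]
    - [0, 0.3, 0]
    - [0, 0.3, 0]
  turn: [0, 0, 0, 0, 0, 0]

```text
time: 31.43
eef_pos: [0.6472, 0.012, 0.0175]
orientation: [-0.491, 0.491, -0.509, 0.509]
wrist_force: [-0.3, -0.9, 0.3]
width: 0.333
```

Weight has come off; release by opening to 3.8 cm, then rise.

Emit:
send_rows:
  grip: [3.8, 3.8, 3.8, 3.8, 3.8, 3.8]
  offset:
    - [0, 0, 0]
    - [0, 0, 0]
    - [0, 0, 0]
    - [0, 0, 0]
    - [0, 0, 0]
    - [0, 0, 0]
  turn: [0, 0, 0, 0, 0, 0]

```text
time: 31.93
eef_pos: [0.6471, 0.012, 0.0173]
orientation: [-0.491, 0.491, -0.509, 0.509]
wrist_force: [0.1, 0.7, 0.9]
width: 0.443
```

Emit:
send_rows:
  grip: [3.8, 3.8, 3.8, 3.8, 3.8, 3.8, 3.8, 3.8]
  offset:
    - [0, -2, 0]
    - [0, -5, 0]
    - [0, -8, 0]
    - [0, -11, 0]
    - [0, -14, 0]
    - [0, -17, 0]
    - [0, -20, 0]
    - [0, -20, 0]
  turn: [0, 0, 0, 0, 0, 0, 0, 0]

```text
time: 32.6
eef_pos: [0.6505, 0.0118, 0.226]
orientation: [-0.494, 0.489, -0.505, 0.512]
wrist_force: [1.9, 0.0, 1.3]
width: 0.445
```

```bash
python3 - <<'E'
from h import *
c,im=shot("wrist","w19")
go(.6465,.0124,.017,-1.75)
E
```

```text
offset cm [-0.05, 20.58, -0.5] turn -0.2 alt 179.8 q [-0.06, 0.26, 1.36, -0.0, 1.52, -0.03] jaw -2.0 t 32.6
```

View pics/w19.png

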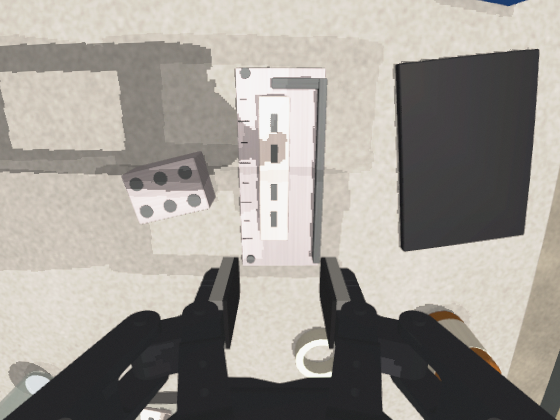

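```bash
python3 - <<'E'
from h import *
go(.602,.015,.12,88.25)
E
```

```text
offset cm [-0.15, 10.24, -4.87] turn 89.8 alt -90.2 q [-0.06, 0.26, 1.36, -0.0, 1.52, -0.03] jaw -2.0 t 32.6
```

Emit:
send_rows:
  grip: [6, 6, 6, 6, 6, 6, 6, 6]
  offset:
    - [0, 1, -1]
    - [0, 2, -2]
    - [0, 3, -3]
    - [0, 4, -4]
    - [0, 5, -4.9]
    - [0, 6, -4.9]
    - [0, 8, -4.9]
    - [0, 10, -4.9]
  turn: [-7, -14, -21, -28, -35, -42, -49, -56]

```text
time: 33.32
eef_pos: [0.5979, 0.0137, 0.1162]
orientation: [0.673, -0.673, 0.216, -0.216]
wrist_force: [-0.6, 1.1, -0.6]
width: 0.703
```

Emit:
send_rows:
  grip: [6, 6, 6, 6, 6, 6, 6, 6]
  offset:
    - [0, 0, 0]
    - [0, 0, 0]
    - [0, 0, 0]
    - [0, 0, 0]
    - [0, 0, 0]
    - [0, 0, 0]
    - [0, 0, 0]
    - [0, 0, 0]
  turn: [-7, -14, -21, -28, -34.2, -34.2, -34.2, -34.2]

```text
time: 33.98
eef_pos: [0.5977, 0.0137, 0.1166]
orientation: [0.707, -0.707, 0.013, -0.012]
wrist_force: [0.4, 0.2, -0.1]
width: 0.704
```

```bash
python3 - <<'E'
from h import *
c,im=shot("wrist","w20")
go(.602,.015,.015,88.25)
E
```

```text
offset cm [0.42, 10.18, 0.14] turn -0.2 alt 179.8 q [-0.06, 0.21, 1.62, 0.0, 1.32, -1.6] jaw 88.0 t 34.0
```

View pics/w20.png

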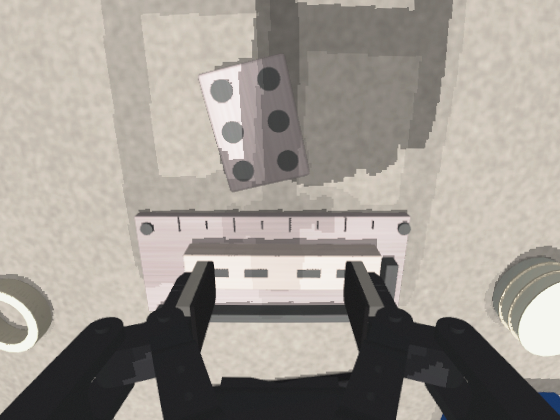

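Emit:
send_rows:
  grip: [6, 6, 6, 6, 6, 6]
  offset:
    - [0.4, 3, 0]
    - [0.4, 6, 0]
    - [0.4, 8.5, 0.1]
    - [0.4, 9.8, 0.1]
    - [0.4, 10.2, 0.1]
    - [0.4, 10.2, 0.1]
  turn: [0, 0, 0, 0, 0, 0]

```text
time: 34.53
eef_pos: [0.6013, 0.0146, 0.0143]
orientation: [0.707, -0.707, 0.012, -0.01]
wrist_force: [0.1, 0.3, 0.5]
width: 0.702
```

```bash
python3 - <<'E'
from h import *
c,im=shot("wrist","w21")
s,ims=shot("scene","s21"); cv2.imwrite("pics/s21c.png",cv2.resize(ims[200:300,260:380],None,fx=5,fy=5,interpolation=cv2.INTER_CUBIC))
go(.64,.015,.015,88.25)
E
```

```text
offset cm [3.66, 0.2, 0.17] turn -0.1 alt 179.9 q [-0.06, 0.34, 1.66, 0.0, 1.14, -1.6] jaw 88.2 t 34.6
```

View pics/w21.png

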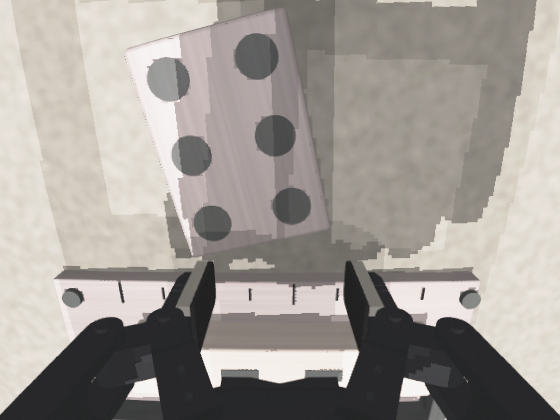

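View pics/s21c.png

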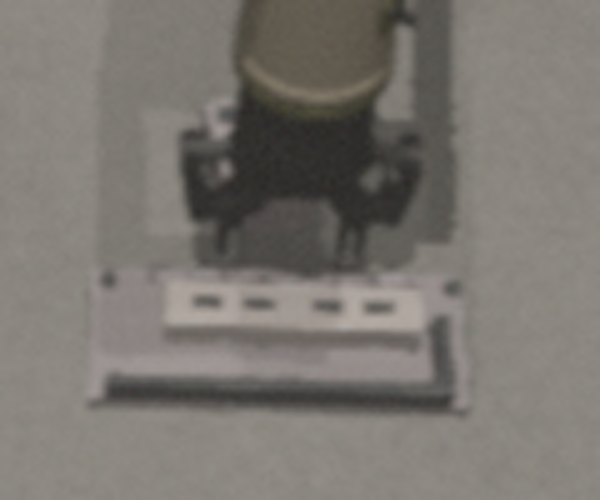

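Emit:
send_rows:
  grip: [6, 6, 6, 6, 6, 6, 6, 6]
  offset:
    - [0.6, 0, 0]
    - [1.2, 0, 0]
    - [1.8, 0, 0]
    - [2.4, 0, 0]
    - [3, 0, 0]
    - [3.5, 0, 0]
    - [4, 0, 0]
    - [4, 0, 0]
  turn: [0, 0, 0, 0, 0, 0, 0, 0]

```text
time: 35.3
eef_pos: [0.6433, 0.0132, 0.0153]
orientation: [-0.707, 0.707, -0.011, 0.011]
wrist_force: [-0.8, 0.2, 0.2]
width: 0.704
```

Emit:
send_rows:
  grip: [6, 6, 6, 6]
  offset:
    - [0.2, 0, 0]
    - [0.4, 0, 0]
    - [0.6, 0, 0]
    - [0.6, 0, 0]
  turn: [0, 0, 0, 0]

```text
time: 35.63
eef_pos: [0.6483, 0.0131, 0.0151]
orientation: [0.707, -0.707, 0.011, -0.011]
wrist_force: [-0.2, 0.2, 0.5]
width: 0.704
```

Emit:
send_rows:
  grip: [6, 6, 6, 6]
  offset:
    - [0.1, 0, 0]
    - [0.2, 0, 0]
    - [0.3, 0, 0]
    - [0.3, 0, 0]
  turn: [0, 0, 0, 0]

```text
time: 35.97
eef_pos: [0.6501, 0.0132, 0.0151]
orientation: [0.707, -0.707, 0.012, -0.01]
wrist_force: [-6.5, 0.7, 3.0]
width: 0.701
```

```bash
python3 - <<'E'
from h import *
s,ims=shot("scene","s22"); cv2.imwrite("pics/s22c.png",cv2.resize(ims[200:300,260:380],None,fx=5,fy=5,interpolation=cv2.INTER_CUBIC))
shot("wrist","w22")
E
```

```text
(no output)
```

View pics/s22c.png

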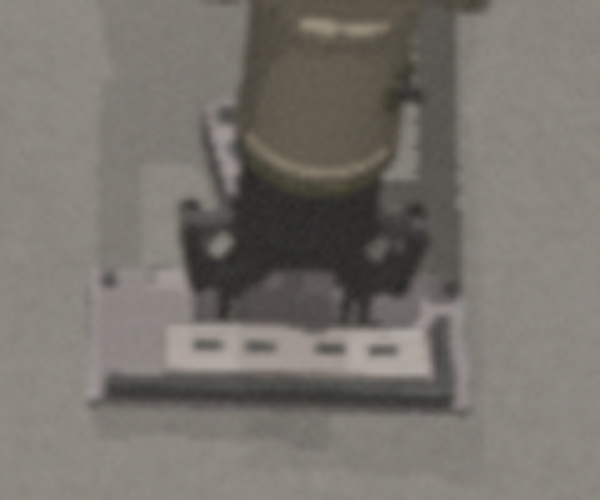

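View pics/w22.png

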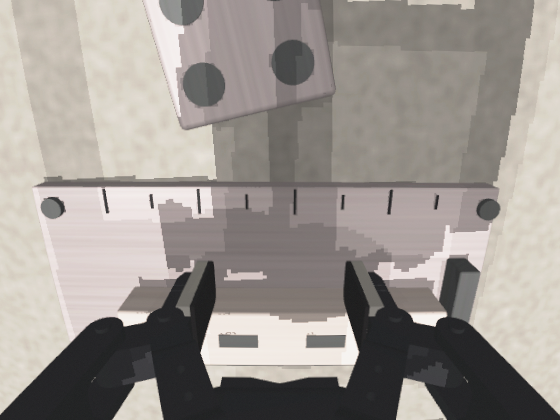

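Emit:
send_rows:
  grip: [6, 6, 6, 6, 6, 6, 6, 6]
  offset:
    - [0.1, 0, 0]
    - [0.2, 0, 0]
    - [0.2, 0, 0]
    - [-0.5, 0, 0]
    - [-1.5, 0, 0]
    - [-2, -3, 0]
    - [-2, -6, 0]
    - [-2, -8, 0]
  turn: [0, 0, 0, 0, 0, 0, 0, 0]

```text
time: 36.73
eef_pos: [0.632, 0.0136, 0.098]
orientation: [-0.707, 0.707, -0.01, 0.012]
wrist_force: [0.7, -0.8, 0.1]
width: 0.704
```

```bash
python3 - <<'E'
from h import *
go(.668,-.105,.095,88.25)
E
```

```text
offset cm [3.96, 0.32, -11.74] turn -0.0 alt 180.0 q [-0.06, 0.31, 1.53, 0.0, 1.3, -1.6] jaw 88.2 t 36.7
```

```bash
python3 - <<'E'
from h import *
viewer.grab_frame("top")
print([(round(r["score"],2),np.round(r["centre"],3)) for r in spotter.place_of("top","tape")])
E
```

```text
[(0.7, array([ 0.698, -0.237, -0.005]))]
```

Emit:
send_rows:
  grip: [0, 0, 0, 0, 0, 0, 0, 0]
  offset:
    - [0.5, 0, -2.5]
    - [1.5, 0, -5]
    - [2.5, 0, -8]
    - [3.5, 0, -10.5]
    - [4, 0, -11.7]
    - [4, 0, -11.7]
    - [4, 0, -11.7]
    - [4, 0, -11.7]
  turn: [0, 0, 0, 0, 0, 0, 0, 0]

```text
time: 37.5
eef_pos: [0.6671, -0.1035, 0.0946]
orientation: [0.707, -0.707, 0.011, -0.01]
wrist_force: [0.1, 1.1, 0.8]
width: 0.005
```

```bash
python3 - <<'E'
from h import *
shot("wrist","w23")
s,ims=shot("scene","s23"); cv2.imwrite("pics/s23c.png",cv2.resize(ims[200:300,220:380],None,fx=5,fy=5,interpolation=cv2.INTER_CUBIC))
go(.668,-.105,.018,88.25)
E
```

```text
offset cm [0.09, 7.7, -0.19] turn 0.0 alt -180.0 q [-0.23, 0.42, 1.39, 0.0, 1.32, -1.77] jaw 88.3 t 37.6
```

View pics/w23.png

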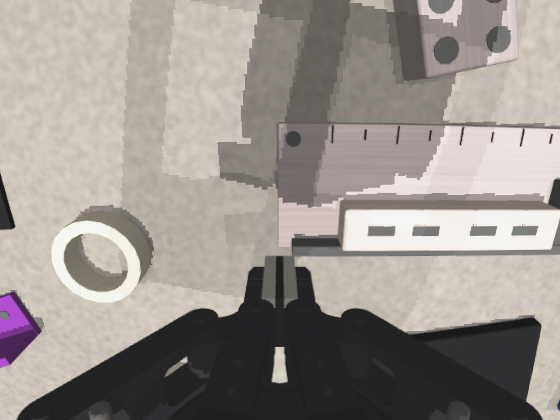

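View pics/s23c.png

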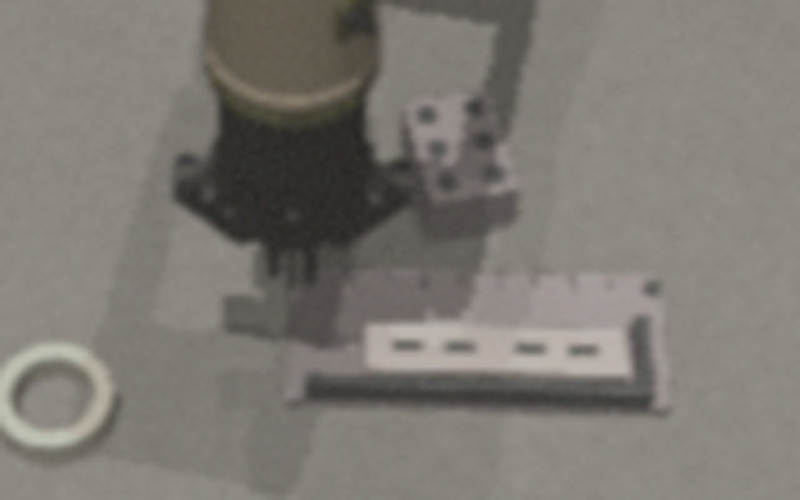

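Emit:
send_rows:
  grip: [0, 0, 0, 0, 0, 0]
  offset:
    - [0, 3, 0]
    - [0, 5.5, -0.1]
    - [0, 7, -0.1]
    - [0, 7.6, -0.1]
    - [0, 7.6, -0.1]
    - [0, 7.6, -0.1]
  turn: [0, 0, 0, 0, 0, 0]

```text
time: 38.1
eef_pos: [0.6678, -0.1052, 0.0199]
orientation: [-0.707, 0.707, -0.011, 0.011]
wrist_force: [-0.1, -0.5, 0.8]
width: 0.0
```

Emit:
send_rows:
  grip: [0, 0, 0, 0, 0, 0, 0, 0]
  offset:
    - [0, 0, 0.4]
    - [0, 0, 0.8]
    - [0, 0, 1.2]
    - [0, 0, 1.6]
    - [0, 0, 2]
    - [0, 0, 2.3]
    - [0, 0, 2.3]
    - [0, 0, 2.3]
  turn: [0, 0, 0, 0, 0, 0, 0, 0]

```text
time: 38.77
eef_pos: [0.6681, -0.0823, 0.0193]
orientation: [-0.707, 0.707, -0.011, 0.011]
wrist_force: [-0.9, -0.7, 1.3]
width: 0.002
```

```bash
python3 - <<'E'
from h import *
shot("wrist","w24")
s,ims=shot("scene","s24"); cv2.imwrite("pics/s24c.png",cv2.resize(ims[200:300,220:380],None,fx=5,fy=5,interpolation=cv2.INTER_CUBIC))
E
```

```text
(no output)
```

View pics/w24.png

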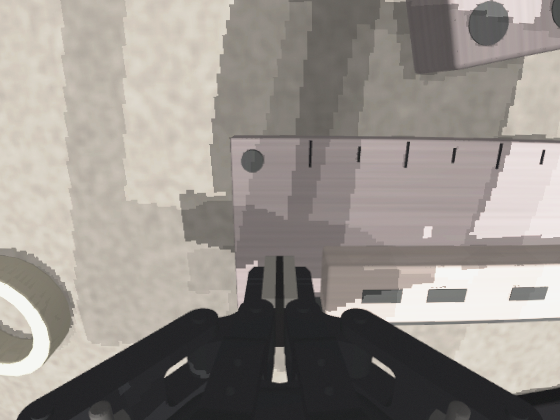

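View pics/s24c.png

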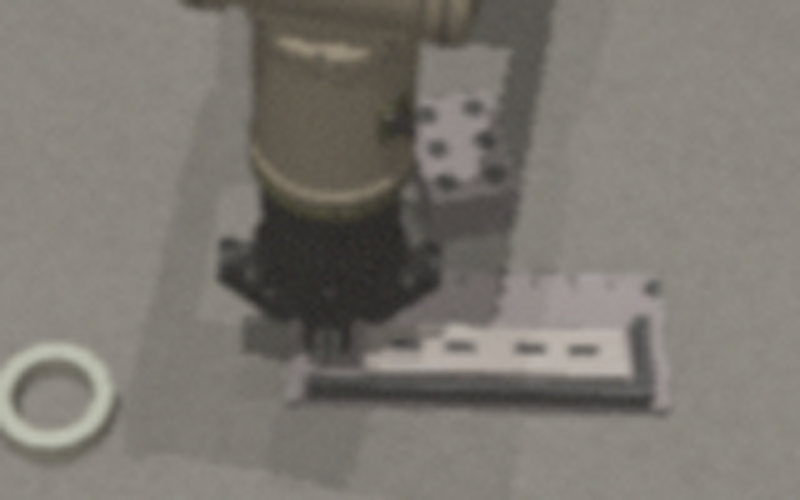

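Emit:
send_rows:
  grip: [0, 0, 0, 0, 0, 0]
  offset:
    - [0, 0, 0.2]
    - [0, 0, 0.4]
    - [0, 0, 0.6]
    - [0, 0, 0.7]
    - [0, 0, 0.7]
    - [0, 0, 0.7]
  turn: [0, 0, 0, 0, 0, 0]

```text
time: 39.37
eef_pos: [0.6684, -0.0754, 0.0193]
orientation: [-0.707, 0.707, -0.011, 0.011]
wrist_force: [-0.0, 0.5, 0.8]
width: -0.002
```

Emit:
send_rows:
  grip: [0, 0, 0, 0]
  offset:
    - [0, 0, 0.1]
    - [0, 0, 0.2]
    - [0, 0, 0.3]
    - [0, 0, 0.3]
  turn: [0, 0, 0, 0]

```text
time: 39.7
eef_pos: [0.6685, -0.0726, 0.0193]
orientation: [-0.707, 0.707, -0.011, 0.011]
wrist_force: [0.8, -1.4, -0.4]
width: -0.001
```

Emit:
send_rows:
  grip: [0, 0, 0, 0]
  offset:
    - [0, 0, 0.1]
    - [0, 0, 0.2]
    - [0, 0, 0.3]
    - [0, 0, 0.3]
  turn: [0, 0, 0, 0]

```text
time: 40.03
eef_pos: [0.6686, -0.0693, 0.0193]
orientation: [0.707, -0.707, 0.011, -0.011]
wrist_force: [0.1, -1.6, -0.2]
width: 0.005
```

Emit:
send_rows:
  grip: [0, 0, 0, 0]
  offset:
    - [0, 0, 0.1]
    - [0, 0, 0.2]
    - [0, 0, 0.2]
    - [0, 0, 0.2]
  turn: [0, 0, 0, 0]

```text
time: 40.37
eef_pos: [0.6686, -0.0681, 0.0193]
orientation: [-0.707, 0.707, -0.011, 0.011]
wrist_force: [-0.9, -5.7, -0.3]
width: -0.002
```

```bash
python3 - <<'E'
from h import *
shot("wrist","w25")
s,ims=shot("scene","s25"); cv2.imwrite("pics/s25c.png",cv2.resize(ims[200:300,260:380],None,fx=6,fy=6,interpolation=cv2.INTER_CUBIC))
print(tool()[0],tool()[2]["wrist_force"])
E
```

```text
[ 0.66862323 -0.06808525  0.01932002] [-1.136653   -5.18449062 -0.31185457]
```

View pics/s25c.png

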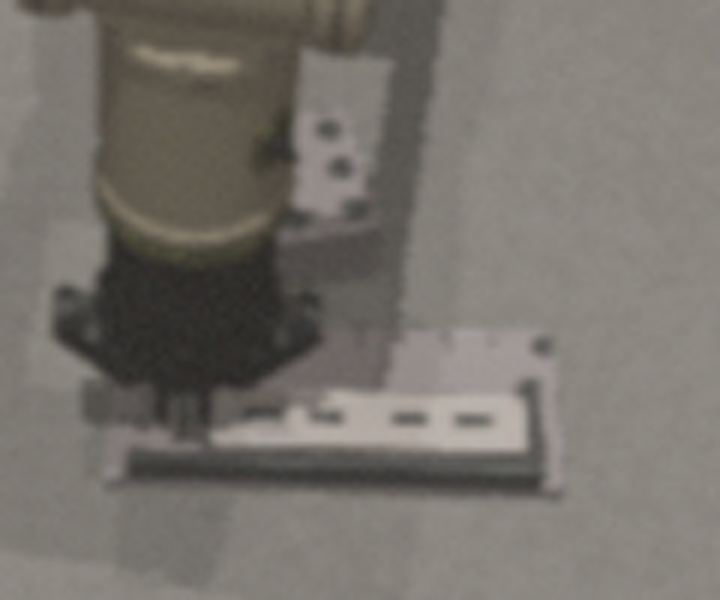

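Emit:
send_rows:
  grip: [0, 0, 0, 0, 0, 0, 0, 0]
  offset:
    - [0, 0, 0.1]
    - [0, 0, 0.2]
    - [0, 0, 0.2]
    - [0, 0, 0.2]
    - [0, 0, -0.5]
    - [0, 0, -1.5]
    - [0, 0, -2.5]
    - [0, 0, -2.5]
  turn: [0, 0, 0, 0, 0, 0, 0, 0]

```text
time: 41.13
eef_pos: [0.6678, -0.0944, 0.0193]
orientation: [-0.707, 0.707, -0.011, 0.011]
wrist_force: [-0.3, -0.8, -0.7]
width: -0.004
```

Emit:
send_rows:
  grip: [0, 0, 0, 0, 6, 6, 6, 6]
  offset:
    - [0, -2, 0]
    - [0, -5, 0]
    - [-2, -8, 0.5]
    - [-4, -8, 2]
    - [-6, -8, 5]
    - [-6.6, -8, 8]
    - [-6.6, -8, 11]
    - [-6.6, -8, 11]
  turn: [0, 0, 0, 0, 0, 0, 0, 0]

```text
time: 41.8
eef_pos: [0.6047, 0.0246, 0.0996]
orientation: [0.708, -0.706, 0.01, -0.01]
wrist_force: [-0.5, 0.1, 0.2]
width: 0.562
```

```bash
python3 - <<'E'
from h import *
shot("wrist","w26")
go(.602,.018,.015,88.25)
E
```

```text
offset cm [-0.3, 8.46, -0.45] turn 0.2 alt -179.8 q [-0.05, 0.24, 1.61, 0.0, 1.29, -1.59] jaw 88.4 t 41.9
```

View pics/w26.png

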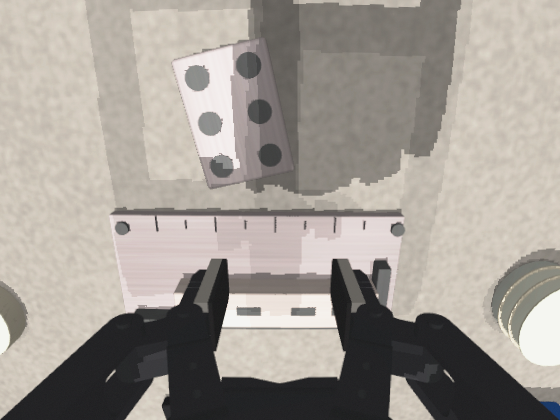

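Second x push.

Emit:
send_rows:
  grip: [6, 6, 6, 6, 6, 6]
  offset:
    - [-0.3, 3, -0.4]
    - [-0.3, 6, -0.4]
    - [-0.3, 7.7, -0.4]
    - [-0.3, 8.4, -0.4]
    - [-0.3, 8.4, -0.4]
    - [-0.3, 8.4, -0.4]
  turn: [0, 0, 0, 0, 0, 0]

```text
time: 42.35
eef_pos: [0.6026, 0.015, 0.0158]
orientation: [0.707, -0.707, 0.011, -0.011]
wrist_force: [0.7, 0.5, 0.8]
width: 0.702
```

Emit:
send_rows:
  grip: [6, 6, 6, 6, 6, 6, 6, 6]
  offset:
    - [1, 0, 0]
    - [2, 0, 0]
    - [3, 0, 0]
    - [4, 0, 0]
    - [4.4, 0, 0]
    - [4.6, 0, 0]
    - [4.7, 0, 0]
    - [4.7, 0, 0]
  turn: [0, 0, 0, 0, 0, 0, 0, 0]

```text
time: 43.02
eef_pos: [0.6494, 0.014, 0.0159]
orientation: [0.707, -0.707, 0.011, -0.011]
wrist_force: [-0.2, 0.1, -0.5]
width: 0.703
```

Emit:
send_rows:
  grip: [6, 6, 6, 6, 6]
  offset:
    - [0.1, 0, 0]
    - [0.2, 0, 0]
    - [0.3, 0, 0]
    - [0.4, 0, 0]
    - [0.4, 0, 0]
  turn: [0, 0, 0, 0, 0]

```text
time: 43.43
eef_pos: [0.6502, 0.014, 0.0149]
orientation: [-0.707, 0.707, -0.013, 0.009]
wrist_force: [-15.1, 1.0, 12.0]
width: 0.702
```

Emit:
send_rows:
  grip: [6, 6, 6, 6, 6, 6, 6, 6]
  offset:
    - [-0.5, 0, 0]
    - [-1.5, 0, 0]
    - [-2.5, -1, 0]
    - [-3.5, -4, 0]
    - [-4, -8, 0]
    - [-4, -12, 0]
    - [-4, -16, 0]
    - [-4, -16, 0]
  turn: [0, 0, 0, 0, 0, 0, 0, 0]

```text
time: 44.1
eef_pos: [0.6181, 0.015, 0.1863]
orientation: [-0.707, 0.707, -0.005, 0.016]
wrist_force: [1.7, -0.1, 1.1]
width: 0.701
```

```bash
python3 - <<'E'
from h import *
shot("wrist","w27")
go(.64,-.15,.25,-2)
E
```

```text
offset cm [2.9, -6.73, -16.43] turn -89.8 alt 90.2 q [-0.06, 0.19, 1.51, 0.0, 1.43, -1.6] jaw 88.2 t 44.1
```

View pics/w27.png

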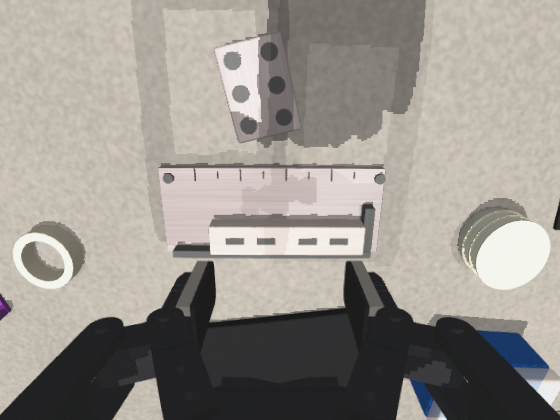

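```bash
python3 - <<'E'
import cv2
im=cv2.imread("pics/w27.png")
cv2.imwrite("pics/w27c.png",cv2.resize(im[195:265,300:390],None,fx=8,fy=8,interpolation=cv2.INTER_CUBIC))
cv2.imwrite("pics/w27d.png",cv2.resize(im[195:265,160:380],None,fx=3.5,fy=3.5,interpolation=cv2.INTER_CUBIC))
E
```

```text
(no output)
```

View pics/w27c.png

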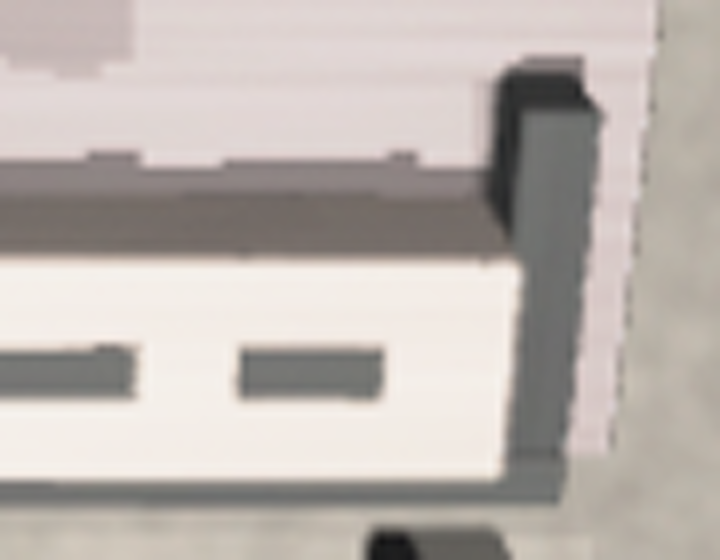

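View pics/w27d.png

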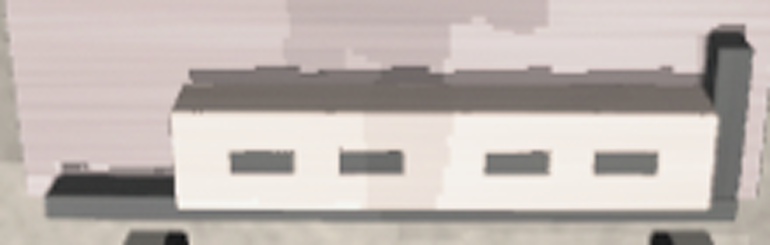

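Emit:
send_rows:
  grip: [6, 6, 6, 6, 6, 6, 6, 6]
  offset:
    - [-2, -3, 0]
    - [-5, -6, 0]
    - [-8, -9, 0]
    - [-11, -11, 0]
    - [-14, -12, 0]
    - [-17, -12, 0]
    - [-20, -12, 0]
    - [-20, -12, 0]
  turn: [0, 0, 0, 0, 0, 0, 0, 0]

```text
time: 44.82
eef_pos: [0.4095, 0.0218, 0.2946]
orientation: [0.707, -0.707, 0.011, -0.01]
wrist_force: [0.9, -0.8, -0.9]
width: 0.699
```

```bash
python3 - <<'E'
from h import *
shot("wrist","w28")
c,im=shot("top","t28"); cv2.imwrite("pics/t28c.png",cv2.resize(im[80:340,100:440],None,fx=2.3,fy=2.3))
s,ims=shot("scene","s28"); cv2.imwrite("pics/s28c.png",cv2.resize(ims[130:330,130:490],None,fx=2.2,fy=2.2))
cv2.imwrite("pics/s28d.png",cv2.resize(ims[235:295,260:370],None,fx=7,fy=7,interpolation=cv2.INTER_CUBIC))
print(tool()[2]["time"])
E
```

```text
44.9667
```

View pics/t28c.png

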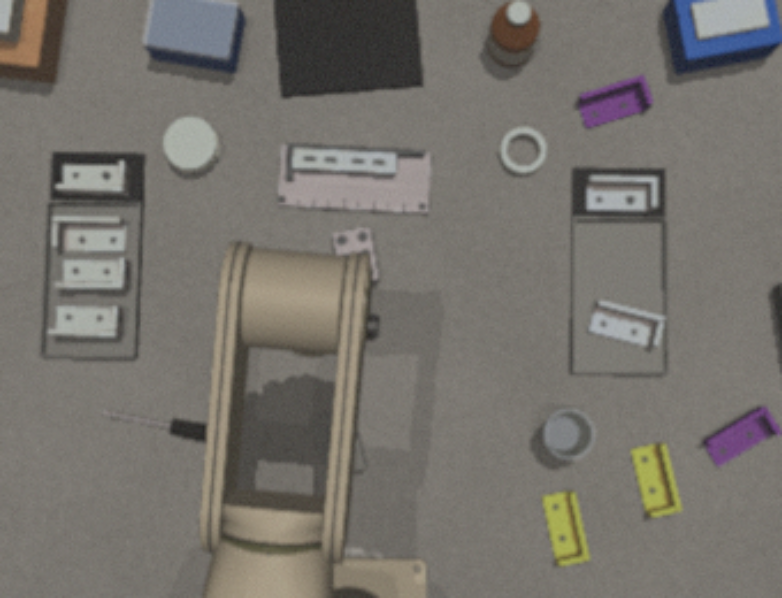

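View pics/s28c.png

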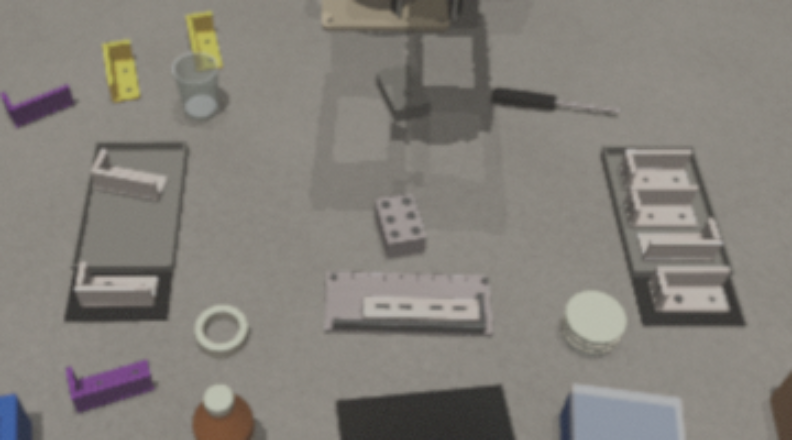

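View pics/s28d.png

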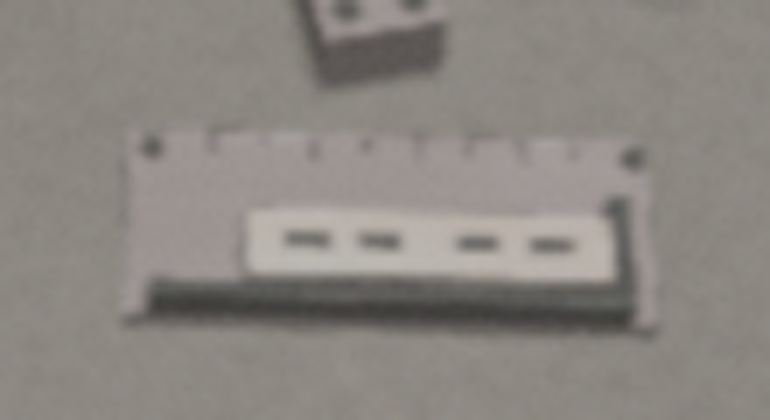

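View pics/w28.png

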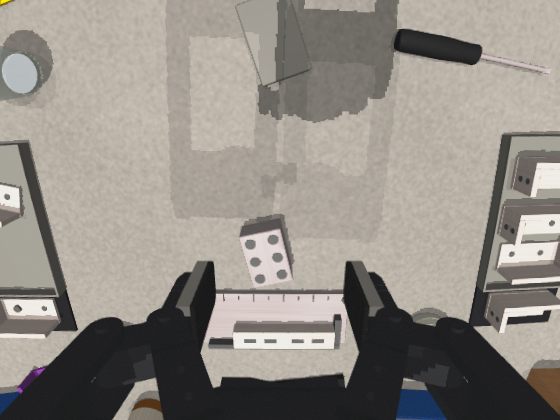

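```bash
python3 - <<'E'
import cv2
im=cv2.imread("pics/t28.png"); cv2.imwrite("pics/t28d.png",cv2.resize(im[170:250,340:400],None,fx=7.5,fy=7.5,interpolation=cv2.INTER_CUBIC))
im=cv2.imread("pics/s28.png"); cv2.imwrite("pics/s28e.png",cv2.resize(im[190:250,160:220],None,fx=8,fy=8,interpolation=cv2.INTER_CUBIC))
E
```

```text
(no output)
```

View pics/t28d.png

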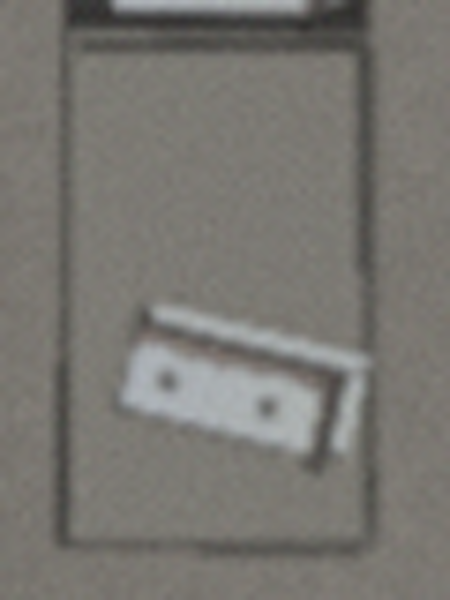

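View pics/s28e.png

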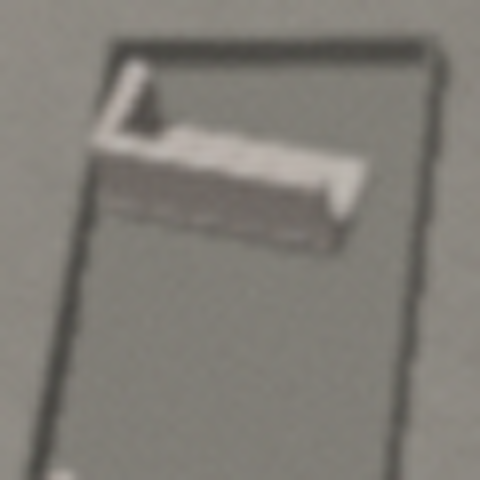

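```bash
python3 - <<'E'
from h import *
c=viewer.calibration("top"); cs=viewer.calibration("scene")
A=lambda x,y:(340+(x+.5)/7.5-.5,170+(y+.5)/7.5-.5)
b,f=A(362,364),A(153,312)
w=p2w(c,[b,f],.045); d=w[1]-w[0]; a=np.degrees(np.arctan2(d[1],d[0])); m=w.mean(0)
n=np.array([-np.sin(np.radians(a)),np.cos(np.radians(a))]); mid=m[:2]+n*.018
print("web",m,"len",np.linalg.norm(d),"head",a,"mid",mid)
P,E=corners(*mid,a,'r'); P[:,2]+=.003
print("min/max x",P[:,0].min(),P[:,0].max(),"y",P[:,1].min(),P[:,1].max())
tx,ty=.490,-.379
T=[(tx+sx*.11,ty+sy*.065,.02) for sx,sy in((1,1),(1,-1),(-1,-1),(-1,1))]
for nm,cal,(x0,y0,ww,hh),k in(("t28",c,(340,170,60,80),7),("s28",cs,(150,180,70,80),7)):
    im=cv2.imread(f"pics/{nm}.png"); cr=cv2.resize(im[y0:y0+hh,x0:x0+ww],None,fx=k,fy=k,interpolation=cv2.INTER_CUBIC)
    q=(w2p(cal,P)-[x0,y0]+.5)*k-.5
    for i,j in E: cv2.line(cr,tuple(np.int32(q[i])),tuple(np.int32(q[j])),(0,0,255),1)
    q=(w2p(cal,T)-[x0,y0]+.5)*k-.5; cv2.polylines(cr,[np.int32(q).reshape(-1,1,2)],True,(0,255,0),1)
    cv2.imwrite(f"pics/{nm}o.png",cr)
a_=cv2.imread("pics/t28o.png");b_=cv2.imread("pics/s28o.png");cv2.imwrite("pics/o28.png",np.hstack([a_,b_])[:560,:800])
E
```

```text
web [ 0.4654584  -0.39077286  0.045     ] len 0.09262981023464273 head 76.87943343116615 mid [ 0.4479283  -0.38668684]
min/max x 0.41560657901513576 0.48025002603595746 y -0.43842779891507033 -0.33494588254496604
```

View pics/o28.png

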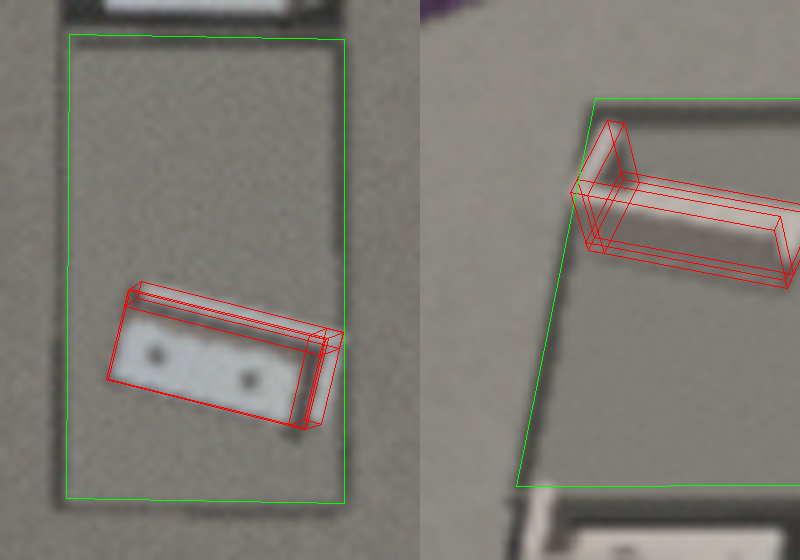

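```bash
python3 -c "
from plant import ctrl
print(ctrl.finish_job(), ctrl.read_state()['time'])"
```

```text
the job is handed in; nothing more can be done
the job is handed in; nothing more can be done
```

I put all four loose grey brackets in their matching trays and pushed the rail flush on the fixture. I then handed the job in at about 45 s of the 210 s limit, with the arm clear of everything.

- **Brackets:** three left-hand brackets are in the left tray and one right-hand bracket is in the right tray. I checked each one's hand against the screwed-down sample by overlaying a wireframe on the pictures. In the final pictures the left-tray brackets lie flat inside it.
- **One bracket knocked:** after I placed it, the right-hand bracket was knocked about 4 cm and turned about 13° inside its tray. My fit shows it still flat and fully inside, about 6 mm from the wall. I left it there rather than handle it again.
- **Rail:** I pushed it against the fence, then the end stop, then the fence again.
    - **Fence:** the two pushes met resistance at the same position, at 6.5 N and 15 N. The visible strip of the fence fits a gap of 0 ± 0.7 mm, though the rail hid the contact line itself.
    - **End stop:** that push met about 6 N. The close-up shows no gap there.
- **Bystanders and purple and yellow look-alikes:** by eye, none of them moved in the last top and scene pictures; I did not measure them.

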